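# Set the fence of the lamp jig, lock it and load the lamp bases

## Robot

A 6-joint arm with a two-finger parallel gripper is mounted at the origin on the work surface. World frame = base frame: x ahead of the robot, y to its left, z up, the work surface at z = 0. Lengths are in mm, angles in rad, forces in N, time in s.
With the tool pointing down it reaches from about 225 to 725 mm from the base axis. Payload 3.1 kg.
Tool frame: the origin (TCP) lies at the centre of the arm's flange, where the gripper is bolted on; the fingertips stand 173 mm ahead of it and the grasp point (between the pads) lies 155 mm ahead of it; z points along the fingers, y is the line along which they close (so a half turn about z gives the same grasp; the last joint's range is limited). The gripper opens to 85 mm and grips with 20 to 120 N. Pads are 22 mm wide; open, the fingers measure 114 mm over their backs; the gripper's body (76 mm by 85 mm) begins 54 mm behind the grasp point. The pads swing forward as they close: fully open they stand 13 mm farther back than shut.
Start: joints at [1.176, 0.048, 0.099, 1.622, 0, 1.443], TCP at [138.422, 506.416, 404.712] pointing down, gripper open.
Joint ranges: [-2.91, 2.91], [-0.99, 1.94], [-1.21, 1.42], [-2.12, 2.29], [-1.49, 1.47], [-3.14, 3.14]. Speed limits (rad/s): [2.79, 2.79, 3.14, 3.14, 3.14, 3.14].

## Interface

Orientations are given as a rotation vector (axis times angle).
In Python, from rig import r gives the robot as it stands.
- The arm moves only by the tool apply_moves, never from a script. Its argument "series" is a list of rows, each a list of 7 numbers: the opening, from -1 (shut) to 1 (fully open), then the shift along the tool's x, y, z normalised to -1 to 1, where 1 is 0.02 m, then the turn, a rotation vector about the tool's x, y, z normalised to -1 to 1, where 1 is 5 degrees. In form: [[jaw, dx, dy, dz, rx, ry, rz], ...]. A call has 1 to 12 rows; each row shifts and turns the commanded pose from where the row before left it, along the tool's axes as they then stand; what a row does not reach is not made up. A row lasts 1/10 s, in which the tool goes at most 50 mm and 8.59 degrees, less where a joint would pass 70% of its speed; a pose out of reach is approached as far as the arm can. A call with a number of a shift or a turn outside -1 to 1 is refused whole. A call with a gripper value outside its range is refused whole. The fingers move at their own pace and stop on an object; the grip force is fixed at half the most. Time passes only in rows, so rows that do not move let the fingers close. It gives the time, the measured TCP pose, the force, the opening and the grip force at its end, in the units of the state.
- r.get_obs(): the state, without advancing time (a new reading comes with each control period).
- r.get_image(name): name is "scene" or "top" or "wrist"; returns (picture, depth): 400x640x3 uint8, red, green, blue; 400x640 float32, mm along the optical axis (not along the pixel's ray), 0 where there is no reading.
- r.camera_info(name): a dict with "fx", "fy", "cx", "cy" (pixels), "k1" (the pictures are not rectified: a ray, as slopes to the right and down, at radius r is drawn at 1 + k1 r^2 times it, then the intrinsics apply), "pose" (4x4, takes a point from camera to world coordinates); the wrist camera has in their place "tool_from_camera" (4x4, takes a point from camera to tool coordinates, whose origin is the TCP and whose axes are the flange's). Camera axes: x right, y down, z forward; pixel columns grow to the right and rows downward; lengths in mm; the calibration is good to about 2 mm. A picture is of the moment at which its call begins: read the wrist's pose just before it. camera_info takes no time and is no camera call.
- r.hand_in(): hands the job in; it is judged then, once.
Trained networks look in the newest picture that a camera, given by its name, has taken for a name from the list of things; names that differ only in an ending like _2 or _b are one class to them, and where a whole thing is asked for, a point or a joint stands for the part that bears it (a point fixed in the world has none). Each returns a list of dicts, best first, with "confidence" (0 to 1); they miss things now and then, are a little off and sometimes report something else, mostly with a low value. They report only what shows in the picture. A call takes as long as a camera call. They do not tell look-alikes from the thing itself.
- r.cut_out(query, camera): "mask" (400x640 bool, what is visible of it) and "location" ([column, row] in pixels, amid what is visible of it).
- r.pinpoint(query, camera): "location" ([column, row] in pixels: a listed point, or the origin of a listed thing).
The state is a dict: "time_s": time; "q": joint angles; "qd": joint speeds; "joint_torque": joint torques, N m; "eef_pos": TCP position; "tcp_rot": TCP orientation; "ft_force": force on the tool from outside, world axes, zero at the start; "ft_torque": the same for the moment, N m; "opening": opening from 0.0 (shut) to 1.0 (fully open); "grip_force": force on a finger pad.
Only numpy, scipy, OpenCV 4.12 (cv2) and the standard library are available. Lean on these libraries where they do the work, as an engineer would, in place of code of your own. Each camera call takes 0.05 s, during which the arm holds its last target. There are 200 camera calls.

## Task

Get the lamp-assembly jig ready: first put the orange offcut lying in its channel into the black scrap bin, then loosen the orange lock ring, turn the blue adjuster until the fence pointer stands at the red tag, and tighten the lock ring fully again. After that take every MDF lamp base out of the pocket tray and stand it upright on the floor of the jig's channel, lengthwise between the lip and the fence; leave the glue bottle and the finished lamp standing where they are.

Things in the scene. Friction and masses are not known exactly. Their poses are not given: they have to be found in the camera images.
- jig: Fixed plywood jig, plate 230 (its x) x 330 (its y) x 12 mm thick; origin on the bench under it, z up, x roughly away from the robot. The aluminium lip (fixed, 10 mm high, inner face at x = -95 mm) and the movable aluminium fence (10 mm high, 12 mm thick) run along y and bound the channel for the lamp bases. Adjuster and lock ring stand behind the fence, axis upright at x = +55, y = 0 mm.
- channel (a point): Foot of the lip's inner face, half-way along the channel, on the channel's floor (the plate's top, 12 mm above the bench). Axes as the jig's; the channel runs 140 mm to either side of it along y, and along +x as far as the fence's face. The bases fit in one row of four, end to end, 70 mm apart.
- fence_ptr (a point): Yellow-edged pointer at the +y end of the movable fence: the point lies on the line of the fence's channel face, 22 mm above the bench, at jig y = +156 mm. Axes as the jig's. At adjuster 0 it is at jig x = -23 mm; 1 rad of the adjuster moves the fence 10 mm toward the lip (to jig -x).
- tag_ptr (a point): Red tag on the white scale beside the pointer, at jig y = +158 mm, 22 mm above the bench: where the fence pointer must come (same jig x). Axes as the jig's. The tag stays as it was set. The fence pointer counts as at the tag within 2.5 mm.
- lock (a joint): Angle of the orange lock ring (80 mm across, with a radial arm and an upright black post) in rad: 0 = tight, grows anticlockwise from above as it loosens, stop at 0.9. Stays where it is left; takes about 0.3 N m (4 N at the post). While it is tight (below about 0.2) the adjuster counts as clamped and must not be turned; loosen it well past half-way first.
- lock_post (a point): On the lock ring's upright black post (16 mm diameter, free from 43 to 89 mm above the bench): point on its axis 12 mm below its top, 77 mm above the bench, 78 mm from the ring's axis. The post moves on a circle of 78 mm about the upright axis through point adjust_grip. Grip or push it from above.
- adjust (a joint): Angle of the blue bar knob that moves the fence, in rad: grows clockwise seen from above, 0 to 3; 10 mm of fence travel per rad toward the lip. Stays where it is left; takes about 0.25 N m. To be turned only while the lock ring is loose.
- adjust_grip (a point): On the adjuster's axis, 78 mm above the bench, in the blue bar of the knob (bar 50 mm long, 14 mm thick, 34 mm high, its top 86 mm above the bench, on an aluminium disc 60 mm across whose top is 52 mm above the bench). The point's x axis runs along the bar; grip it across, along the point's y.
- tray: Fixed grey pocket tray 190 (x) x 160 (y) x 14 mm high, origin under its centre on the bench; four pockets 44 x 67 mm, 10 mm deep, centred at x = +-45, y = +-37 mm.
- bin: Fixed open black scrap bin 140 (x) x 130 (y) x 50 mm high, walls 4 mm, origin under its centre on the bench.
- offcut_c (a point): Centre of the loose orange offcut, a bar 22 (x) x 80 (y) x 32 mm high, about 60 g, left lying in the jig's channel. Grip across x.
- bottle: Glue bottle standing on the bench, 52 mm across, 160 mm high; leave it standing where it is. Origin under its centre.
- lamp: Finished lamp: MDF foot 45 x 90 x 45 mm with an upright clear acrylic panel, 133 mm high in all; leave it where it is. Origin under its centre.
- base1_c (a point): Centre (half-way up) of a loose brown MDF lamp base, 38 (x) x 60 (y) x 44 mm high (z up), about 70 g, a dark slot in its top along y. It starts upright in a pocket of the tray; its underside is then 4 mm above the bench. Grip across x. It may be absent.
- base2_c (a point): Centre (half-way up) of a loose brown MDF lamp base, 38 (x) x 60 (y) x 44 mm high (z up), about 70 g, a dark slot in its top along y. It starts upright in a pocket of the tray; its underside is then 4 mm above the bench. Grip across x. It may be absent.
- base3_c (a point): Centre (half-way up) of a loose brown MDF lamp base, 38 (x) x 60 (y) x 44 mm high (z up), about 70 g, a dark slot in its top along y. It starts upright in a pocket of the tray; its underside is then 4 mm above the bench. Grip across x. It may be absent.
- base4_c (a point): Centre (half-way up) of a loose brown MDF lamp base, 38 (x) x 60 (y) x 44 mm high (z up), about 70 g, a dark slot in its top along y. It starts upright in a pocket of the tray; its underside is then 4 mm above the bench. Grip across x. It may be absent.
Mind the look-alikes: they are no part of the job. What is shaped like the part that bears base2_c but pink is not meant. Leave any turquoise look-alike of the part that bears base1_c alone.

How it is judged (in metres and radians):
On the way, in this order (a step that is already met when the one before it is completed fails the run):
1. the offcut is in the scrap bin (x of offcut_c in the frame of bin between -0.066 and 0.066 m and y of offcut_c in the frame of bin between -0.061 and 0.061 m and z of offcut_c in the frame of bin below 0.05 m), for 0.2 s.
2. the lock ring is loosened (value of joint lock above 0.6 rad), for 0.2 s.
3. the fence pointer is at the red tag, the ring still loose (x of fence_ptr in the frame of tag_ptr between -0.0025 and 0.0025 m and value of joint lock above 0.4 rad), for 0.2 s.
4. the lock ring is tight again, the fence still at the tag (x of fence_ptr in the frame of tag_ptr between -0.0025 and 0.0025 m and value of joint lock below 0.1 rad), for 0.2 s.
5. every lamp base stands in the channel (y of base1_c in the frame of jig between -0.155 and 0.14 m and x of each of base1_c, base2_c, base3_c, base4_c in the frame of jig above -0.083 m and x of each of base1_c, base2_c, base3_c, base4_c in the frame of fence_ptr below -0.012 m and z of base1_c in the frame of jig between 0.029 and 0.039 m and angle between each of base1_c, base2_c, base3_c, base4_c's own z axis and vertical below 0.12 rad and angle between the y axis of each of base1_c, base2_c, base3_c, base4_c and the y axis of jig, either way round below 0.3 rad and y of base2_c in the frame of jig between -0.155 and 0.14 m and z of base2_c in the frame of jig between 0.029 and 0.039 m and y of base3_c in the frame of jig between -0.155 and 0.14 m and z of base3_c in the frame of jig between 0.029 and 0.039 m and y of base4_c in the frame of jig between -0.155 and 0.14 m and z of base4_c in the frame of jig between 0.029 and 0.039 m), for 0.2 s.
At the end, for the whole second after the job is handed in: The fence pointer is within 2.5 mm of the red tag, the lock ring is within 0.1 rad of tight, the offcut lies in the scrap bin, and every lamp base that is present stands upright (within 0.12 rad) on the channel floor between lip and fence, its length along the channel (within 0.3 rad) (all of step 1 and all of step 4 and all of step 5); the robot touches nothing.
It fails at once if the adjuster is turned while the lock ring is tight (value of joint lock below 0.15 rad and (velocity of joint adjust above 0.3 rad/s or velocity of joint adjust below -0.3 rad/s)).
It fails at once if the glue bottle is moved more than 30 mm or knocked over (distance of bottle from where it was at the start of the episode above 0.03 m or angle between bottle's own z axis and vertical above 0.4 rad).
It fails at once if the finished lamp is moved more than 30 mm or knocked over (distance of lamp from where it was at the start of the episode above 0.03 m or angle between lamp's own z axis and vertical above 0.4 rad).
Of base1, base2, base3, base4 only 2 to 4 are there at a start; the rules pass over those that are not, and their reading is None.
At some moment in a run one of offcut, base1, base2, base3, base4 may be knocked a few centimetres aside while the robot is not near it.
Once in a run the grip may slacken for a moment while it holds something.
It also fails if it takes over 210 s, if anything falls off the work surface, if the arm or the gripper's body presses on something with over 40 N, if the wrist force passes 120 N, or if a joint passes its speed limit or range.

## Working session

There is one attempt and no reset: what is moved stays moved. The work goes in short steps, Python scripts to look and compute and a tool call to move; the robot and the scene stay as the last step left them, time stands still between calls to the robot, and variables do not carry over. Pictures are saved under pics/ and viewed, at most 14 in all, crops included, and the job is handed in when it is done.

Besides the shell and the picture viewer there is one more tool, called after "Call:" in YAML: its name, and indented under it one key for each argument. apply_moves: Moves the arm, as the interface text tells. Its arguments: {"type":"object","properties":{"series":{"type":"array","items":{"type":"array","items":{"type":"number","minimum":-1,"maximum":1}}}},"required":["series"]}

```bash
ls; mkdir -p pics
cat > h.py <<'E'
import numpy as np, cv2
from rig import r
from scipy.spatial.transform import Rotation as R
def tcp():
    o=r.get_obs(); T=np.eye(4); T[:3,:3]=R.from_rotvec(o["tcp_rot"]).as_matrix(); T[:3,3]=o["eef_pos"]; return T
def cam(name):
    c=r.camera_info(name); 
    P=np.array(c["pose"]) if "pose" in c else tcp()@np.array(c["tool_from_camera"])
    return c,P
def ray(name,px,P=None):
    c,P0=cam(name); P=P0 if P is None else P
    K=np.array([[c["fx"],0,c["cx"]],[0,c["fy"],c["cy"]],[0,0,1.]])
    u=cv2.undistortPoints(np.array([[px]],float),K,np.array([c["k1"],0,0,0,0]))[0,0]
    return P[:3,3],P[:3,:3]@np.array([u[0],u[1],1.])
def atz(name,px,z,P=None):
    o,d=ray(name,px,P); return o+d*(z-o[2])/d[2]
def atd(name,px,dep,P=None):
    o,d=ray(name,px,P); return o+d*dep
E
python3 - <<'E'
from h import *
print(r.get_obs())
for n in("scene","top","wrist"):
    im,d=r.get_image(n); cv2.imwrite(f"pics/{n}0.png",im[:,:,::-1]); np.save(f"pics/{n}0.npy",d)
    print(n,r.camera_info(n))
E
```

```text
pics
{'time_s': 0.0, 'q': array([ 1.17617465e+00,  4.87496157e-02,  9.75500503e-02,  1.62199576e+00,
       -1.09309528e-06,  1.44297395e+00]), 'qd': array([ 0.00059239,  0.00121142, -0.00052785, -0.00148166, -0.00160146,
        0.00014897]), 'joint_torque': array([ 1.85143253e-03, -3.38778877e+01,  3.20016110e+01,  2.03605107e-02,
        7.71960867e-05, -3.68299354e-06]), 'eef_pos': array([138.35475755, 506.22032286, 403.49330072]), 'tcp_rot': array([-0.41776294, -3.11306592,  0.00364022]), 'ft_force': array([-0.53212965,  0.20404272, -1.02676834]), 'ft_torque': array([ 0.0039383 ,  0.03627727, -0.03341846]), 'grip_force': 0.0, 'opening': 1.0020945888037935}
scene {'fx': 407.2360472303972, 'fy': 407.2360472303972, 'cx': 317.37172235630436, 'cy': 203.8244537388109, 'k1': 0.006228796493650065, 'pose': array([[ 6.35151976e-01,  4.45534656e-01, -6.30936477e-01,
         1.28809304e+03],
       [ 7.72316845e-01, -3.55315945e-01,  5.26571239e-01,
        -5.22860230e+02],
       [ 1.04239452e-02, -8.21735633e-01, -5.69773544e-01,
         7.32269484e+02],
       [ 0.00000000e+00,  0.000
[... 337 characters left out ...]
3,
         7.47529475e+01],
       [ 8.50551471e-03, -1.45192578e-01, -9.89366854e-01,
         1.40683173e+03],
       [ 0.00000000e+00,  0.00000000e+00,  0.00000000e+00,
         1.00000000e+00]])}
wrist {'fx': 275.59033619097124, 'fy': 275.59033619097124, 'cx': 319.72486924447907, 'cy': 194.23279388392663, 'k1': -0.0465256442736488, 'tool_from_camera': array([[ 6.64417271e-04, -9.56026388e-01, -2.93279908e-01,
         7.49362804e+01],
       [ 9.99999732e-01,  5.44724653e-04,  4.89791310e-04,
         8.33757034e-01],
       [-3.08496621e-04, -2.93280154e-01,  9.56026493e-01,
         3.00145043e+01],
       [ 0.00000000e+00,  0.00000000e+00,  0.00000000e+00,
         1.00000000e+00]])}
```

View pics/top0.png

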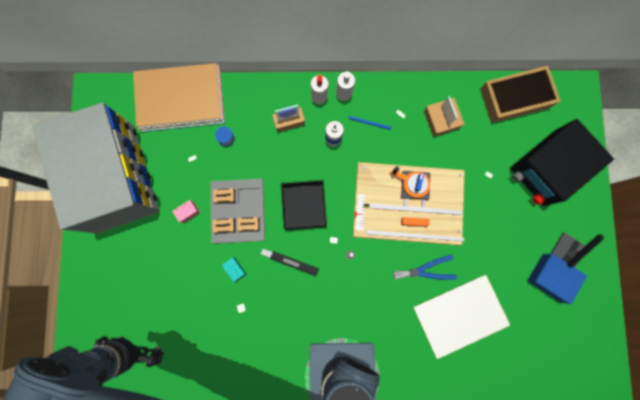

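View pics/scene0.png

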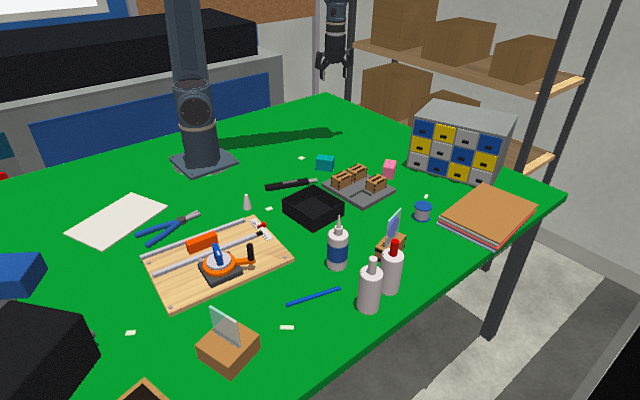

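Run:
```python
from h import *
r.get_image("top")
D=np.load("pics/top0.npy")
Z=dict(jig=0,channel=12,fence_ptr=22,tag_ptr=22,lock_post=77,adjust_grip=78,tray=0,bin=0,offcut_c=28,bottle=0,lamp=0,base1_c=26)
for q,z in Z.items():
    for x in r.pinpoint(q,"top")[:6]:
        print(q,round(x["confidence"],2),np.round(x["location"]),np.round(atz("top",x["location"],z)))
```

```text
jig 0.79 [415. 201.] [ 519. -234.    0.]
jig 0.44 [304. 209.] [497. 111.   0.]
channel 0.83 [414. 233.] [ 417. -226.   12.]
tag_ptr 0.59 [365. 217.] [468. -75.  22.]
lock_post 0.61 [236. 210.] [486. 305.  77.]
lock_post 0.6 [395. 171.] [ 599. -162.   77.]
adjust_grip 0.68 [419. 182.] [ 564. -232.   78.]
adjust_grip 0.65 [413. 200.] [ 510. -213.   78.]
tray 0.71 [238. 209.] [498. 313.   0.]
bin 0.66 [332. 136.] [727.  22.   0.]
bin 0.65 [304. 209.] [497. 110.   0.]
offcut_c 0.58 [414. 220.] [ 457. -225.   28.]
bottle 0.7 [334. 136.] [728.  14.   0.]
bottle 0.54 [304. 210.] [493. 110.   0.]
lamp 0.26 [236. 209.] [496. 321.   0.]
base1_c 0.83 [248. 225.] [446. 278.  26.]
base1_c 0.69 [234. 272.] [308. 317.  26.]
base1_c 0.54 [417. 184.] [ 566. -239.   26.]
base1_c 0.48 [237. 206.] [502. 313.  26.]
```

Top view shows the jig (cols 355–465, rows 163–243), with the orange offcut at (415,222) and the lock ring and knob at (415,184). The bin is at (304,206). The tray has three brown bases at (223,195), (223,226) and (248,225). The pink (185,211) and turquoise (233,269) blocks lie outside the tray and are look-alikes. The bottle is at about (334,133). I'll move above the jig for a wrist view.

Call:
apply_moves:
  series:
    - [1, -0.84, -0.99, 0.12, 0, 0, 0]
    - [1, -0.84, -0.99, 0.12, 0, 0, 0]
    - [1, -0.84, -0.99, 0.12, 0, 0, 0]
    - [1, -0.84, -0.99, 0.12, 0, 0, 0]
    - [1, -0.84, -0.99, 0.12, 0, 0, 0]
    - [1, -0.84, -0.99, 0.12, 0, 0, 0]
    - [1, -0.84, -0.99, 0.12, 0, 0, 0]
    - [1, -0.84, -0.99, 0.12, 0, 0, 0]
    - [1, -0.84, -0.99, 0.12, 0, 0, 0]
    - [1, -0.84, -0.99, 0.12, 0, 0, 0]
    - [1, -0.84, -0.99, 0.12, 0, 0, 0]
    - [1, -0.84, -0.99, 0.12, 0, 0, 0]

```text
time_s: 2.0
eef_pos: [270.5, 223.1, 376.0]
tcp_rot: [0.417, 3.113, 0.001]
ft_force: [0.5, -0.1, 1.1]
opening: 1.0
grip_force: 0.0
```

Call:
apply_moves:
  series:
    - [1, -0.84, -0.99, 0.12, 0, 0, 0]
    - [1, -0.84, -0.99, 0.12, 0, 0, 0]
    - [1, -0.84, -0.99, 0.12, 0, 0, 0]
    - [1, -0.84, -0.99, 0.12, 0, 0, 0]
    - [1, -0.84, -0.99, 0.12, 0, 0, 0]
    - [1, -0.84, -0.99, 0.12, 0, 0, 0]
    - [1, -0.84, -0.99, 0.12, 0, 0, 0]
    - [1, -0.84, -0.99, 0.12, 0, 0, 0]
    - [1, -0.84, -0.99, 0.12, 0, 0, 0]
    - [1, -0.84, -0.99, 0.12, 0, 0, 0]
    - [1, -0.84, -0.99, 0.12, 0, 0, 0]
    - [1, -0.84, -0.99, 0.12, 0, 0, 0]

```text
time_s: 3.2
eef_pos: [402.4, -59.4, 347.2]
tcp_rot: [0.418, 3.113, 0.0]
ft_force: [-0.8, 0.3, 0.3]
opening: 0.996
grip_force: 0.0
```

Call:
apply_moves:
  series:
    - [1, -0.84, -0.99, 0.12, 0, 0, 0]
    - [1, -0.84, -0.99, 0.12, 0, 0, 0]
    - [1, -0.84, -0.99, 0.12, 0, 0, 0]
    - [1, -0.84, -0.99, 0.12, 0, 0, 0]
    - [1, -0.84, -0.99, 0.12, 0, 0, 0]
    - [1, -0.84, -0.99, 0.12, 0, 0, 0]
    - [1, -0.84, -0.99, 0.12, 0, 0, 0]
    - [1, 0, 0, 0, 0, 0, 1]
    - [1, 0, 0, 0, 0, 0, 1]
    - [1, 0, 0, 0, 0, 0, 1]
    - [1, 0, 0, 0, 0, 0, 1]
    - [1, 0, 0, 0, 0, 0, 1]

```text
time_s: 4.4
eef_pos: [479.0, -223.0, 330.3]
tcp_rot: [-1.087, -2.947, -0.0]
ft_force: [-0.4, -0.9, 0.6]
opening: 0.999
grip_force: 0.0
```

Call:
apply_moves:
  series:
    - [1, 0, 0, 0, 0, 0, 1]
    - [1, 0, 0, 0, 0, 0, 1]
    - [1, 0, 0, 0, 0, 0, 1]
    - [1, 0, 0, 0, 0, 0, 1]
    - [1, 0, 0, 0, 0, 0, 1]
    - [1, 0, 0, 0, 0, 0, 1]
    - [1, 0, 0, 0, 0, 0, 1]
    - [1, 0, 0, 0, 0, 0, 1]
    - [1, 0, 0, 0, 0, 0, 1]
    - [1, 0, 0, 0, 0, 0, 1]
    - [1, 0, 0, 0, 0, 0, 0]
    - [1, 0, 0, 0, 0, 0, 0]

```text
time_s: 5.6
eef_pos: [479.0, -223.0, 330.3]
tcp_rot: [2.225, 2.218, -0.0]
ft_force: [0.3, 0.2, -0.5]
opening: 1.003
grip_force: 0.0
```

```bash
cat >> h.py <<'E'
def az(): 
    T=tcp(); return np.degrees(np.arctan2(T[1,0],T[0,0]))
def look(z,names,camn="wrist",n=3):
    P=cam(camn)[1]; im,d=r.get_image(camn); out={}
    for q in names:
        for x in r.pinpoint(q,camn)[:n]:
            p=atz(camn,x["location"],z[q],P); out.setdefault(q,[]).append((x["confidence"],p))
            print(q,round(x["confidence"],2),np.round(x["location"]),np.round(p,1))
    return P,im,d,out
Z=dict(jig=0,channel=12,fence_ptr=22,tag_ptr=22,lock_post=77,adjust_grip=78,tray=0,bin=0,offcut_c=28,bottle=0,lamp=0,base1_c=26)
def delta(p,a=None,g=155):
    "grasp point target p, tool-x azimuth a -> tool-axis shift (mm) with present orientation, turn deg about tool z"
    T=tcp(); t=np.array(p,float)+[0,0,g]
    s=T[:3,:3].T@(t-T[:3,3]); t2=None if a is None else -((a-az()+180)%360-180)
    print("tcp",np.round(T[:3,3],1),"az",round(az(),2),"down",np.round(T[:3,2],3),"shift",np.round(s,1),"turn",t2); return s
E
python3 - <<'E'
from h import *
print(r.get_obs()["q"].round(2),tcp()[:3,3],az())
P,im,d,o=look(Z,["jig","channel","fence_ptr","tag_ptr","lock_post","adjust_grip","offcut_c","bin"])
np.savez("pics/w1.npz",P=P,im=im,d=d); cv2.imwrite("pics/w1.png",im[:,:,::-1])
E
```

```text
[-0.56  0.05 -0.04  1.47 -0.    1.01] [ 478.97648939 -222.97655476  330.33885025] 89.8169457575724
jig 0.8 [347. 185.] [ 510.3 -228.5    0. ]
channel 0.8 [260. 186.] [ 413.9 -226.4   12. ]
fence_ptr 0.57 [344.  21.] [501.  -69.3  22. ]
tag_ptr 0.5 [317.  15.] [476.9 -64.6  22. ]
lock_post 0.6 [474. 134.] [ 604.1 -165.    77. ]
adjust_grip 0.94 [418. 216.] [ 564.2 -235.5   78. ]
adjust_grip 0.19 [347. 187.] [ 502.2 -209.    78. ]
offcut_c 0.95 [296. 188.] [ 454.7 -224.5   28. ]
```

View pics/w1.png

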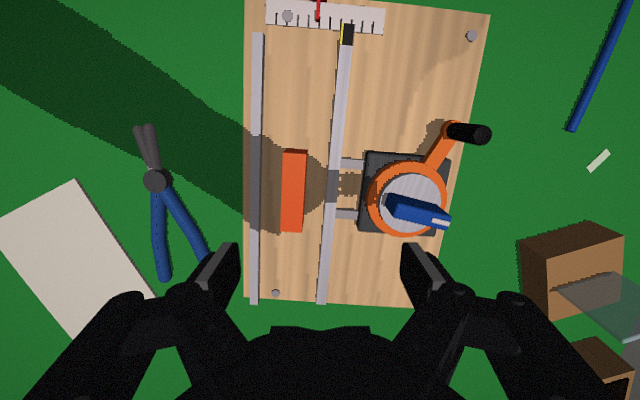

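The wrist view shows the lip at about col 257 and the fence from (346,40) to (321,303). The pointer is at (347,33), the red tag at (318,5), the offcut at (293,191), the lock post at (488,134) and the blue knob bar from (392,205) to (448,222). I'll fit the lip, fence, offcut and knob numerically.

```bash
python3 - <<'E'
from h import *
f=np.load("pics/w1.npz"); P,im,d=f["P"],f["im"],f["d"]
c,_=cam("wrist"); K=np.array([[c["fx"],0,c["cx"]],[0,c["fy"],c["cy"]],[0,0,1.]])
vv,uu=np.mgrid[0:400,0:640]; u=cv2.undistortPoints(np.stack([uu,vv],-1).reshape(-1,1,2).astype(float),K,np.array([c["k1"],0,0,0,0])).reshape(400,640,2)
W=(np.dstack([u,np.ones((400,640))])*d[...,None])@P[:3,:3].T+P[:3,3]
np.save("pics/W1.npy",W)
hsv=cv2.cvtColor(im,cv2.COLOR_RGB2HSV); H,S,V=[hsv[...,i].astype(int) for i in range(3)]
ok=d>0
def rep(n,m):
    m=m&ok; p=W[m]; print(n,m.sum(),"med",np.median(p,0).round(1),"z10/90",np.percentile(p[:,2],[10,90]).round(1)); return p
fl=rep("plate",(H<25)&(S>60)&(S<140)&ok&(W[...,1]>-390)&(W[...,1]<-60)&(W[...,0]>400)&(W[...,0]<620)&(W[...,2]<30))
for y in(-340,-280,-200,-140,-110,-80):
    row=(abs(W[...,1]-y)<2)&ok&(W[...,2]>18)&(W[...,2]<26)&(S<70)
    x=np.sort(W[row][:,0]); g=np.split(x,np.where(np.diff(x)>8)[0]+1); print(y,[(a.min().round(1),a.max().round(1),len(a)) for a in g if len(a)>2])
# offcut
m=(H>3)&(H<16)&(S>190)&ok&(W[...,0]<500)&(W[...,0]>420)&(W[...,2]>38); p=rep("offcut top",m)
print(cv2.minAreaRect(p[:,:2].astype(np.float32)))
m=(H>100)&(H<125)&(S>150)&(W[...,2]>78)&(W[...,0]>520)&(W[...,1]<-200)&(W[...,1]>-280)&ok&(W[...,0]<620); p=rep("knob",m); print(cv2.minAreaRect(p[:,:2].astype(np.float32)))
m=(V<60)&(W[...,2]>80)&(W[...,2]<100)&(W[...,0]>560)&(W[...,1]>-200)&ok; p=rep("post",m); print(cv2.minAreaRect(p[:,:2].astype(np.float32)))
m=(H>3)&(H<16)&(S>190)&ok&(W[...,0]>520); rep("ring",m)
m=((H<3)|(H>172))&(S>180)&ok&(uu>300)&(uu<340)&(vv<40); p=rep("tag",m); print(W[m].min(0),W[m].max(0), uu[m].min(),uu[m].max(),vv[m].max())
E
python3 - <<'E'
import cv2
im=cv2.imread("pics/w1.png"); cv2.imwrite("pics/w1c.png",cv2.resize(im[0:60,255:395],None,fx=5,fy=5,interpolation=2))
E
```

```text
plate 39180 med [ 509.7 -158.9   12.8] z10/90 [11.9 13.8]
-340 [(np.float64(396.8), np.float64(406.3), 27), (np.float64(476.8), np.float64(487.4), 29)]
-280 [(np.float64(401.5), np.float64(410.6), 31), (np.float64(481.5), np.float64(492.6), 37)]
-200 [(np.float64(407.8), np.float64(417.4), 39), (np.float64(487.7), np.float64(525.0), 144)]
-140 [(np.float64(413.0), np.float64(423.3), 46), (np.float64(493.0), np.float64(504.7), 51)]
-110 [(np.float64(415.1), np.float64(425.1), 54), (np.float64(495.5), np.float64(507.7), 61)]
-80 [(np.float64(418.7), np.float64(427.5), 50), (np.float64(501.4), np.float64(509.6), 49)]
offcut top 1809 med [ 452.8 -221.2   44.9] z10/90 [44. 46.]
((451.2886047363281, -221.55043029785156), (82.90553283691406, 63.98863983154297), 54.609222412109375)
knob 1436 med [ 548.7 -227.4   87.2] z10/90 [ 84.6 247.1]
((554.7068481445312, -224.89669799804688), (27.958553314208984, 72.8609848022461), 78.99358367919922)
post 416 med [ 600.8 -164.8   89.5] z10/90 [83.2 90.5]
((602.7583618164062, -164.79119873046875), (15.359024047851562, 14.836599349975586), 77.70945739746094)
ring 2460 med [ 569.6 -204.9   43.5] z10/90 [41.  44.7]
tag 71 med [478.  -58.8  23.9] z10/90 [16.4 25. ]
[472.64299673 -68.52982091  13.46410071] [484.38748985 -50.45541483  26.58200318] 312 325 21
```

View pics/w1c.png

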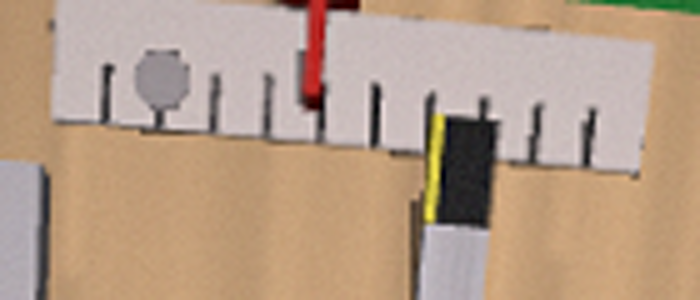

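The crop shows the red tag's tip at about (317.5,19) and the yellow pointer edge at about (342,34), so the fence has roughly 22 mm to go. Next are the exact numbers.

```bash
cat >> h.py <<'E'
yx=np.array([0.0815,0.9967]); xx=np.array([0.9967,-0.0815])
E
python3 - <<'E'
from h import *
f=np.load("pics/w1.npz"); P,im,d=f["P"],f["im"],f["d"]; W=np.load("pics/W1.npy")
hsv=cv2.cvtColor(im,cv2.COLOR_RGB2HSV); H,S,V=[hsv[...,i].astype(int) for i in range(3)]
ok=(d>0)&(W[...,2]<100)&(W[...,2]>0)
def rect(n,m):
    m=cv2.morphologyEx(m.astype(np.uint8),cv2.MORPH_OPEN,np.ones((3,3)))>0
    p=W[m][:,:2].astype(np.float32); print(n,m.sum(),cv2.minAreaRect(p),p.mean(0))
box=(W[...,0]<480)&(W[...,0]>425)&(W[...,1]<-160)&(W[...,1]>-290)
rect("offcut",ok&box&(W[...,2]>41)&(W[...,2]<48))
kb=(W[...,0]>520)&(W[...,0]<610)&(W[...,1]<-195)&(W[...,1]>-285)
rect("bar",ok&kb&(W[...,2]>82.5)&(W[...,2]<90)&(H>95)&(H<130))
m=ok&kb&(W[...,2]>49)&(W[...,2]<55)&(S<80); p=W[m][:,:2]
A=np.c_[2*p,np.ones(len(p))]
h=cv2.convexHull(p.astype(np.float32)); print("disc",m.sum(),cv2.minEnclosingCircle(h))
for n,px in(("tag",(317.5,19)),("tagtop",(318.5,2)),("ptr",(341.8,33.5)),("ptrT",(343.6,23)),("ptrB",(340.2,44))):
    q=atz("wrist",px,22,P); dd=W[int(px[1]),int(px[0])]; print(n,q.round(1),"jigx rel",(q[:2]@xx).round(1),(q[:2]@yx).round(1),dd.round(1))
print("lip",np.array([410.6,-280])@xx,np.array([417.4,-200])@xx,"fence",np.array([481.5,-280])@xx,np.array([495.5,-110])@xx)
T=W[ok&(W[...,2]>10)&(W[...,2]<16)&(H<25)&(S>60)&(W[...,0]>380)&(W[...,0]<640)&(W[...,1]>-420)&(W[...,1]<-30)][:,:2]
print("plate jig x",np.percentile(T@xx,[.1,99.9]),"y",np.percentile(T@yx,[.1,99.9]))
delta((0,0,0))
E
```

```text
offcut 1814 ((452.27264404296875, -225.65086364746094), (80.62444305419922, 22.155540466308594), 85.66923522949219) [ 452.54236 -223.58124]
bar 846 ((564.953857421875, -232.95016479492188), (14.047401428222656, 49.73807907104492), 75.16650390625) [ 562.2079 -231.5325]
disc 1697 ((564.9065551757812, -232.78033447265625), 29.85791015625)
tag [477.6 -67.9  22. ] jigx rel 481.5 -28.7 [477.1 -68.   22.5]
tagtop [478.5 -54.1  22. ] jigx rel 481.3 -15.0 [478.1 -55.1  24.8]
ptr [499.6 -79.8  22. ] jigx rel 504.5 -38.9 [498.6 -80.2  25.1]
ptrT [501.1 -71.2  22. ] jigx rel 505.2 -30.1 [500.4 -71.7  24.1]
ptrB [498.3 -88.7  22. ] jigx rel 503.9 -47.8 [498.  -89.   23.5]
lip 432.06502 432.32258 fence 502.73105 502.82984999999996
plate jig x [413.00326278 642.20740318] y [-335.35943941   -6.67237824]
tcp [ 479.  -223.   330.3] az 89.72 down [ 0. -0. -1.] shift [ 220.7 -480.   175.3] turn None
```

Everything agrees with the given sizes: offcut 80.6×22 at (452,−226), az 85.7°; adjuster axis (565,−233); fence travel about 22 mm. I'll grip the offcut.

Call:
apply_moves:
  series:
    - [-0.1, -0.12, -0.66, 0, 0, 0, 0.8]
    - [-0.1, -0.12, -0.66, 0.5, 0, 0, 0]
    - [-0.1, 0, 0, 0.9, 0, 0, 0]
    - [-0.1, 0, 0, 0.9, 0, 0, 0]
    - [-0.1, 0, 0, 0.9, 0, 0, 0]
    - [-0.1, 0, 0, 0.9, 0, 0, 0]
    - [-0.1, 0, 0, 0.9, 0, 0, 0]
    - [-0.1, 0, 0, 0.9, 0, 0, 0]
    - [-0.1, 0, 0, 0.9, 0, 0, 0]
    - [-0.1, 0, 0, 0, 0, 0, 0]

```text
time_s: 7.05
eef_pos: [451.0, -225.8, 191.4]
tcp_rot: [-2.298, -2.133, 0.002]
ft_force: [-0.5, 0.9, -0.7]
opening: 0.449
grip_force: 0.0
```

Call:
apply_moves:
  series:
    - [-1, 0, 0, 0, 0, 0, 0]
    - [-1, 0, 0, 0, 0, 0, 0]
    - [-1, 0, 0, 0, 0, 0, 0]
    - [-1, 0, 0, 0, 0, 0, 0]
    - [-1, 0, 0, 0, 0, 0, 0]
    - [-1, 0, 0, 0, 0, 0, 0]

```text
time_s: 7.65
eef_pos: [452.6, -226.9, 194.9]
tcp_rot: [2.302, 2.136, 0.0]
ft_force: [0.2, -0.5, 1.1]
opening: 0.242
grip_force: 61.5
```

Call:
apply_moves:
  series:
    - [-1, 0, 0, -1, 0, 0, 0]
    - [-1, 0, 0, -1, 0, 0, 0]
    - [-1, 0, 0, -1, 0, 0, 0]
    - [-1, 0, 0, -1, 0, 0, 0]
    - [-1, 0, 0, -1, 0, 0, 0]
    - [-1, 1, 0.06, 0, 0, 0, 0]
    - [-1, 1, 0.06, 0, 0, 0, 0]
    - [-1, 1, 0.06, 0, 0, 0, 0]
    - [-1, 1, 0.06, 0, 0, 0, 0]
    - [-1, 1, 0.06, 0, 0, 0, 0]

```text
time_s: 8.65
eef_pos: [465.9, -126.7, 294.3]
tcp_rot: [-2.303, -2.137, 0.0]
ft_force: [0.5, -0.7, -0.7]
opening: 0.243
grip_force: 61.3
```

Call:
apply_moves:
  series:
    - [-1, 1, 0.06, 0, 0, 0, 0]
    - [-1, 1, 0.06, 0, 0, 0, 0]
    - [-1, 1, 0.06, 0, 0, 0, 0]
    - [-1, 1, 0.06, 0, 0, 0, 0]
    - [-1, 1, 0.06, 0, 0, 0, 0]
    - [-1, 1, 0.06, 0, 0, 0, 0]
    - [-1, 1, 0.06, 0, 0, 0, 0]
    - [-1, 1, 0.06, 0, 0, 0, 0]
    - [-1, 1, 0.06, 0, 0, 0, 0]
    - [-1, 1, 0.06, 0, 0, 0, 0]
    - [-1, 1, 0.06, 0, 0, 0, 0]
    - [-1, 1, 0.06, 0, 0, 0, 0]

```text
time_s: 9.85
eef_pos: [498.1, 111.6, 294.2]
tcp_rot: [-2.303, -2.137, 0.0]
ft_force: [0.4, -0.1, -0.3]
opening: 0.247
grip_force: 61.3
```

Run:
```python
from h import *
im,d=r.get_image("top"); cv2.imwrite("pics/t2.png",cv2.resize(im[150:270,180:340,::-1],None,fx=4,fy=4))
for x in r.cut_out("bin","top")[:2]: 
    v,u=np.nonzero(x["mask"]); print(x["confidence"],x["location"],[atz("top",p,50).round() for p in((u.min(),v.min()),(u.max(),v.max()))])
D=np.load("pics/top0.npy")
o=r.get_obs(); print(o["opening"],o["grip_force"],o["eef_pos"])
```

```text
0.72 [323.9, 203.1] [array([577.,  60.,  50.]), array([442.,  46.,  50.])]
0.24565350744646436 61.26788020133972 [498.18082155 112.59037912 294.21625002]
```

View pics/t2.png

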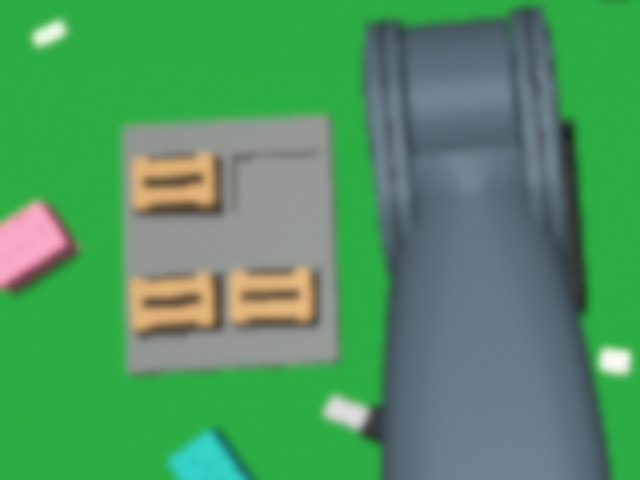

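Three bases are visible in the tray (top-left, bottom-left, bottom-right pockets), and the offcut is still held. Lower and release it in the bin.

Call:
apply_moves:
  series:
    - [-1, 0, 0.2, 1, 0, 0, 0]
    - [-1, 0, 0, 1, 0, 0, 0]
    - [-1, 0, 0, 1, 0, 0, 0]
    - [-1, 0, 0, 1, 0, 0, 0]
    - [-1, 0, 0, 0.7, 0, 0, 0]
    - [-1, 0, 0, 0, 0, 0, 0]
    - [-0.1, 0, 0, 0, 0, 0, 0]
    - [-0.1, 0, 0, 0, 0, 0, 0]
    - [-0.1, 0, 0, 0, 0, 0, 0]
    - [-0.1, 0, 0, 0, 0, 0, 0]

```text
time_s: 10.95
eef_pos: [502.7, 110.6, 201.5]
tcp_rot: [2.302, 2.136, 0.003]
ft_force: [0.0, -0.1, -0.3]
opening: 0.452
grip_force: 0.0
```

Call:
apply_moves:
  series:
    - [-0.1, 0, 0, -1, 0, 0, 0]
    - [-0.1, 0, 0, -1, 0, 0, 0]
    - [-0.1, 0, 0, -1, 0, 0, 0]
    - [-0.1, 0, 0, -1, 0, 0, 0]
    - [-0.1, 0, 0, -1, 0, 0, 0]
    - [-0.1, -1, 0, -1, 0, 0, 0]
    - [-0.1, -1, 0, 0, 0, 0, 0]
    - [-0.1, -1, 0, 0, 0, 0, 0]
    - [-0.1, -1, 0, 0, 0, 0, 0]
    - [-0.1, -1, 0, 0, 0, 0, 0]
    - [-0.1, -1, 0, 0, 0, 0, 0]

```text
time_s: 12.05
eef_pos: [493.1, -9.9, 321.0]
tcp_rot: [2.302, 2.136, 0.001]
ft_force: [0.5, 0.1, -0.1]
opening: 0.45
grip_force: 0.0
```

```bash
cat >> h.py <<'E'
def cloud(name="wrist"):
    c,P=cam(name); im,d=r.get_image(name); K=np.array([[c["fx"],0,c["cx"]],[0,c["fy"],c["cy"]],[0,0,1.]])
    vv,uu=np.mgrid[0:400,0:640]; u=cv2.undistortPoints(np.stack([uu,vv],-1).reshape(-1,1,2).astype(float),K,np.array([c["k1"],0,0,0,0])).reshape(400,640,2)
    W=(np.dstack([u,np.ones((400,640))])*d[...,None])@P[:3,:3].T+P[:3,3]; W[d<=0]=-999
    return P,im,W,cv2.cvtColor(im,cv2.COLOR_RGB2HSV).astype(int)
E
python3 - <<'E'
from h import *
P,im,W,h=cloud(); cv2.imwrite("pics/w3.png",im[:,:,::-1])
m=(h[...,0]>3)&(h[...,0]<16)&(h[...,1]>190)&(W[...,2]>0)&(W[...,1]>0)
p=W[m]; print(m.sum(),p.mean(0),p[:,2].min(),p[:,2].max(),cv2.minAreaRect(p[:,:2].astype(np.float32)))
b=(h[...,2]<60)&(W[...,2]>45)&(W[...,2]<56)&(W[...,1]>20)&(W[...,1]<200)&(W[...,0]>410)&(W[...,0]<590); print("rim",cv2.minAreaRect(W[b][:,:2].astype(np.float32)))
E
```

```text
84 [509.26955558  86.4781722   58.97284366] 4.242511271065496 246.94454863982924 ((538.9005737304688, 69.59921264648438), (158.4196319580078, 438.7804260253906), 82.51600646972656)
rim ((506.7273864746094, 102.68266296386719), (139.8229522705078, 112.4665756225586), 3.7019500732421875)
```

View pics/w3.png

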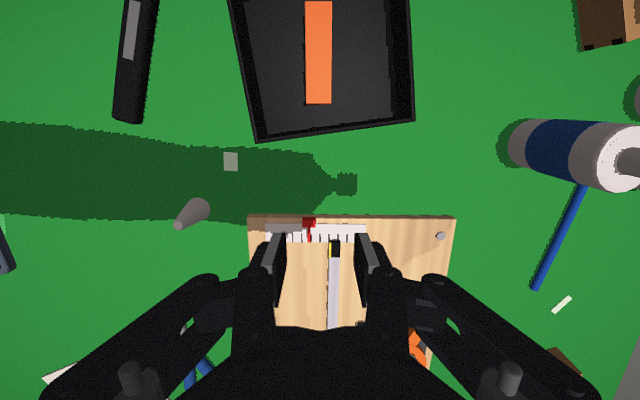

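The orange offcut lies in the bin at (318,52). Now the lock post at (603,−165), 77.9 mm from the axis, which agrees with the given 78.

Call:
apply_moves:
  series:
    - [-0.1, -0.91, 0.76, 0, 0, 0, 0]
    - [-0.1, -0.91, 0.76, 0, 0, 0, 0]
    - [-0.1, -0.91, 0.76, 0, 0, 0, 0]
    - [-0.1, -0.91, 0.76, 0, 0, 0, 0]
    - [-0.1, -0.91, 0.76, 0, 0, 0, 0]
    - [-0.1, -0.91, 0.76, 0, 0, 0, 0]
    - [-0.1, -0.91, 0.76, 0, 0, 0, 0]
    - [-0.1, -0.91, 0.74, 0, 0, 0, 0]
    - [-0.1, 0, 0, 0.5, 0, 0, 0]
    - [-0.1, 0, 0, 0.5, 0, 0, 0]
    - [-0.1, 0, 0, 0, 0, 0, 0]

```text
time_s: 13.2
eef_pos: [602.2, -162.3, 297.7]
tcp_rot: [-2.299, -2.134, 0.003]
ft_force: [0.1, 0.1, -0.7]
opening: 0.447
grip_force: 0.0
```

Run:
```python
from h import *
P,im,W,h=cloud(); cv2.imwrite("pics/w4.png",im[:,:,::-1])
m=(h[...,2]<70)&(W[...,2]>84)&(W[...,2]<94)&(W[...,0]>570)&(W[...,0]<640)&(W[...,1]>-200)&(W[...,1]<-130)
p=W[m]; print(m.sum(),p.mean(0),cv2.minAreaRect(p[:,:2].astype(np.float32)))
delta((602.8,-164.8,74),84)
```

```text
390 [ 603.60308051 -164.07166517   89.22276432] ((603.6390380859375, -164.71945190429688), (14.936610221862793, 14.970006942749023), 45.729637145996094)
tcp [ 602.3 -162.3  298.6] az 85.77 down [-0.003  0.002 -1.   ] shift [-2.6  0.9 69.6] turn 1.7650612637281995
```

Call:
apply_moves:
  series:
    - [-0.1, -0.12, 0.05, 0.9, 0, 0, 0]
    - [-0.1, 0, 0, 0.9, 0, 0, 0]
    - [-0.1, 0, 0, 0.9, 0, 0, 0]
    - [-0.1, 0, 0, 0.75, 0, 0, 0]
    - [-0.1, 0, 0, 0, 0, 0, 0]
    - [-1, 0, 0, 0, 0, 0, 0]
    - [-1, 0, 0, 0, 0, 0, 0]
    - [-1, 0, 0, 0, 0, 0, 0]
    - [-1, 0, 0, 0, 0, 0, 0]
    - [-1, 0, 0, 0, 0, 0, 0]
    - [-1, 0, 0, 0, 0, 0, 0]

```text
time_s: 14.35
eef_pos: [604.2, -165.9, 232.5]
tcp_rot: [2.302, 2.136, 0.001]
ft_force: [-2.2, 1.0, 4.5]
opening: 0.165
grip_force: 58.9
```

Run:
```python
from h import *
c=np.array([564.9,-232.9]); T=tcp(); p=T[:2,3]; v=p-c; print(r.get_obs()["ft_force"],r.get_obs()["opening"],p,np.hypot(*v),np.degrees(np.arctan2(v[1],v[0])))
a0=np.degrees(np.arctan2(v[1],v[0])); prev=p
for k in range(1,9):
    q=c+78*np.array([np.cos(np.radians(a0+k*5.8)),np.sin(np.radians(a0+k*5.8))]); print(k,((q-prev)@T[:2,:2]/20).round(3)); prev=q
```

```text
[-2.15771756  1.0325544   4.47805052] 0.16490577004445553 [ 604.16936254 -165.89526868] 77.66412848498142 59.6267757796069
1 [ 0.17  -0.355]
2 [ 0.118 -0.377]
3 [ 0.079 -0.387]
4 [ 0.04  -0.393]
5 [-0.    -0.395]
6 [-0.04  -0.393]
7 [-0.079 -0.387]
8 [-0.118 -0.377]
```

Call:
apply_moves:
  series:
    - [-1, 0.17, -0.355, 0, 0, 0, 0]
    - [-1, 0.12, -0.375, 0, 0, 0, 0]
    - [-1, 0.08, -0.385, 0, 0, 0, 0]
    - [-1, 0.04, -0.395, 0, 0, 0, 0]
    - [-1, 0, -0.395, 0, 0, 0, 0]
    - [-1, -0.04, -0.395, 0, 0, 0, 0]
    - [-1, -0.08, -0.385, 0, 0, 0, 0]
    - [-1, -0.12, -0.375, 0, 0, 0, 0]
    - [-1, 0, 0, 0, 0, 0, 0]
    - [-1, 0, 0, 0, 0, 0, 0]
    - [-1, 0, 0, 0, 0, 0, 0]

```text
time_s: 15.45
eef_pos: [544.4, -154.1, 232.5]
tcp_rot: [-2.295, -2.14, -0.019]
ft_force: [2.7, 12.1, 6.7]
opening: 0.167
grip_force: 59.8
```

Call:
apply_moves:
  series:
    - [-0.1, 0, 0, 0, 0, 0, 0]
    - [-0.1, 0, 0, 0, 0, 0, 0]
    - [-0.1, 0, 0, 0, 0, 0, 0]
    - [-0.1, 0, 0, -1, 0, 0, 0]
    - [-0.1, 0, 0, -1, 0, 0, 0]
    - [-0.1, 0, 0, -1, 0, 0, 0]
    - [-0.1, 0, 0, -1, 0, 0, 0]
    - [-0.1, 0, 0, -0.5, 0, 0, -1]
    - [-0.1, 0, 0, 0, 0, 0, -1]
    - [-0.1, 0, 0, 0, 0, 0, -1]
    - [-0.1, 0, 0, 0, 0, 0, -1]
    - [-0.1, 0, 0, 0, 0, 0, -1]

```text
time_s: 16.65
eef_pos: [543.1, -158.5, 320.9]
tcp_rot: [-1.782, -2.587, 0.001]
ft_force: [0.4, -0.2, 0.3]
opening: 0.451
grip_force: 0.0
```

Call:
apply_moves:
  series:
    - [-0.1, 0, 0, 0, 0, 0, -1]
    - [-0.1, 0, 0, 0, 0, 0, -1]
    - [-0.1, 0, 0, 0, 0, 0, -1]
    - [-0.1, 0, 0, 0, 0, 0, -1]
    - [-0.1, 0, 0, 0, 0, 0, -1]
    - [-0.1, 0, 0, 0, 0, 0, -1]
    - [-0.1, 0, 0, 0, 0, 0, -1]
    - [-0.1, 0, 0, 0, 0, 0, -1]
    - [-0.1, 0, 0, 0, 0, 0, -1]
    - [-0.1, 0, 0, 0, 0, 0, -1]
    - [-0.1, 0, 0, 0, 0, 0, -0.9]
    - [-0.1, 0, 0, 0, 0, 0, 0]

```text
time_s: 17.85
eef_pos: [543.1, -158.4, 320.9]
tcp_rot: [-0.406, -3.115, 0.0]
ft_force: [0.2, 0.7, 0.9]
opening: 0.452
grip_force: 0.0
```

Run:
```python
from h import *
P,im,W,h=cloud(); cv2.imwrite("pics/w5.png",im[:,:,::-1])
c=np.array([564.9,-232.9]); rr=np.hypot(W[...,0]-c[0],W[...,1]-c[1])
m=(h[...,2]<70)&(W[...,2]>84)&(W[...,2]<94)&(rr<100)&(rr>55)
p=W[m]; print(m.sum(),cv2.minAreaRect(p[:,:2].astype(np.float32))if len(p) else 0)
m=(h[...,0]>95)&(h[...,0]<130)&(W[...,2]>82)&(W[...,2]<90)&(rr<40); p=W[m]; print(m.sum(),cv2.minAreaRect(p[:,:2].astype(np.float32)))
delta((564.9,-232.9,74),165.2); print(r.get_obs()["q"].round(2))
```

```text
298 ((544.2432250976562, -157.5789794921875), (14.092122077941895, 14.435457229614258), 75.83497619628906)
756 ((563.6992797851562, -232.06918334960938), (14.795660018920898, 47.30959701538086), 74.32879638671875)
tcp [ 543.1 -158.3  321. ] az 165.08 down [-0. -0. -1.] shift [-40.3 -66.4  92. ] turn -0.12261425450188312
[-0.4   0.15  0.04  1.46 -0.   -0.14]
```

Lock angle ≈ 0.78 rad, so it is loose. Grip the knob.

Call:
apply_moves:
  series:
    - [-0.1, -0.5, -0.83, 0, 0, 0, 0]
    - [-0.1, -0.5, -0.83, 0, 0, 0, 0]
    - [-0.1, -0.5, -0.83, 0, 0, 0, 0]
    - [-0.1, -0.5, -0.83, 0, 0, 0, 0]
    - [-0.1, 0, 0, 0.9, 0, 0, 0]
    - [-0.1, 0, 0, 0.9, 0, 0, 0]
    - [-0.1, 0, 0, 0.9, 0, 0, 0]
    - [-0.1, 0, 0, 0.9, 0, 0, 0]
    - [-0.1, 0, 0, 0.9, 0, 0, 0]
    - [-0.1, 0, 0, 0, 0, 0, 0]
    - [-0.1, 0, 0, 0, 0, 0, 0]

```text
time_s: 19.0
eef_pos: [564.7, -232.4, 231.0]
tcp_rot: [-0.406, -3.114, -0.0]
ft_force: [0.6, -1.0, 0.5]
opening: 0.455
grip_force: 0.0
```

Call:
apply_moves:
  series:
    - [-1, 0, 0, 0, 0, 0, 0]
    - [-1, 0, 0, 0, 0, 0, 0]
    - [-1, 0, 0, 0, 0, 0, 0]
    - [-1, 0, 0, 0, 0, 0, 0]
    - [-1, 0, 0, 0, 0, 0, 0]
    - [-1, 0, 0, 0, 0, 0, 0]

```text
time_s: 19.6
eef_pos: [565.3, -233.4, 233.2]
tcp_rot: [0.405, 3.113, -0.005]
ft_force: [-1.6, -4.5, 5.2]
opening: 0.152
grip_force: 60.1
```

Run:
```python
from h import *
delta((564.9,-232.9,74),165.2); o=r.get_obs(); print(o["ft_force"],o["q"].round(3),o["opening"])
```

```text
tcp [ 565.3 -233.4  233.2] az 165.16 down [ 0.002 -0.004 -1.   ] shift [0.5 0.4 4.2] turn -0.040836678251110925
[-1.64973697 -4.4561742   5.15257598] [-0.501  0.298  0.04   1.31  -0.002 -0.242] 0.15232169257711045
```

Call:
apply_moves:
  series:
    - [-1, 0, 0, 0, 0, 0, 1]
    - [-1, 0, 0, 0, 0, 0, 1]
    - [-1, 0, 0, 0, 0, 0, 1]
    - [-1, 0, 0, 0, 0, 0, 1]
    - [-1, 0, 0, 0, 0, 0, 1]
    - [-1, 0, 0, 0, 0, 0, 1]
    - [-1, 0, 0, 0, 0, 0, 1]
    - [-1, 0, 0, 0, 0, 0, 1]
    - [-1, 0, 0, 0, 0, 0, 1]
    - [-1, 0, 0, 0, 0, 0, 1]
    - [-1, 0, 0, 0, 0, 0, 1]
    - [-1, 0, 0, 0, 0, 0, 1]

```text
time_s: 20.8
eef_pos: [565.1, -233.6, 233.2]
tcp_rot: [1.91, 2.489, -0.004]
ft_force: [-3.5, -5.9, 6.0]
opening: 0.152
grip_force: 60.2
```

Call:
apply_moves:
  series:
    - [-1, 0, 0, 0, 0, 0, 1]
    - [-1, 0, 0, 0, 0, 0, 1]
    - [-1, 0, 0, 0, 0, 0, 1]
    - [-1, 0, 0, 0, 0, 0, 1]
    - [-1, 0, 0, 0, 0, 0, 1]
    - [-1, 0, 0, 0, 0, 0, 1]
    - [-1, 0, 0, 0, 0, 0, 1]
    - [-1, 0, 0, 0, 0, 0, 1]
    - [-1, 0, 0, 0, 0, 0, 1]
    - [-1, 0, 0, 0, 0, 0, 1]
    - [-1, 0, 0, 0, 0, 0, 1]
    - [-1, 0, 0, 0, 0, 0, 1]

```text
time_s: 22.0
eef_pos: [564.8, -233.5, 233.2]
tcp_rot: [2.899, 1.201, -0.002]
ft_force: [-3.8, -5.8, 6.9]
opening: 0.152
grip_force: 60.3
```

Call:
apply_moves:
  series:
    - [-1, 0, 0, 0, 0, 0, 0]
    - [-1, 0, 0, 0, 0, 0, 0]
    - [-1, 0, 0, 0, 0, 0, 0]

```text
time_s: 22.3
eef_pos: [564.8, -233.6, 233.2]
tcp_rot: [2.898, 1.203, -0.002]
ft_force: [-3.9, -4.8, 6.9]
opening: 0.154
grip_force: 60.3
```

Run:
```python
from h import *
delta((564.9,-232.9,74),165.2); o=r.get_obs(); print(o["ft_force"],o["ft_torque"],o["q"].round(3),o["opening"])
P,im,W,h=cloud(); cv2.imwrite("pics/w6.png",im[:,:,::-1])
for y in(-120,-110,-100,-90):
    row=(abs(W[...,1]-y)<2)&(W[...,2]>18)&(W[...,2]<27)&(h[...,1]<80)&(W[...,0]>380)&(W[...,0]<560)
    x=np.sort(W[row]@[xx[0],xx[1],0]); g=np.split(x,np.where(np.diff(x)>6)[0]+1); print(y,[(a.min().round(1),a.max().round(1),len(a)) for a in g if len(a)>4])
```

```text
tcp [ 564.8 -233.6  233.2] az 45.1 down [ 0.    -0.004 -1.   ] shift [ 0.5 -0.4  4.2] turn -120.09793949068307
[-3.86583579 -4.82770625  6.857959  ] [-1.06505918  0.78092212 -0.22912112] [-0.501  0.298  0.04   1.311 -0.003  1.853] 0.15404781922505448
-120 [(np.float64(422.1), np.float64(434.0), 80), (np.float64(481.6), np.float64(494.7), 112)]
-110 [(np.float64(422.8), np.float64(434.1), 88), (np.float64(481.6), np.float64(495.3), 116)]
-100 [(np.float64(421.6), np.float64(434.0), 89), (np.float64(481.6), np.float64(494.9), 116)]
-90 [(np.float64(422.2), np.float64(433.5), 85), (np.float64(481.7), np.float64(495.5), 121)]
```

View pics/w6.png

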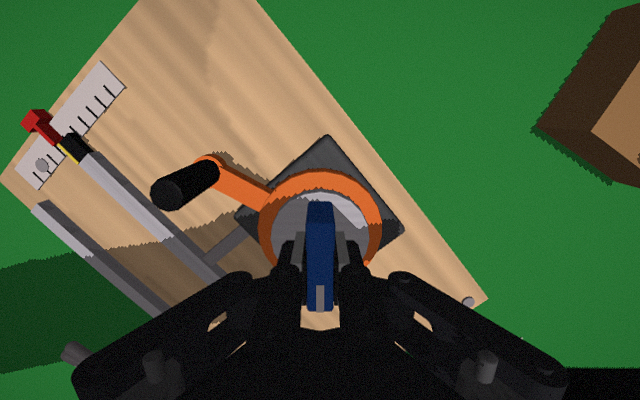

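Run:
```python
from h import *
im=cv2.imread("pics/w6.png"); cv2.imwrite("pics/w6c.png",cv2.resize(im[100:190,10:120],None,fx=6.5,fy=6.5,interpolation=cv2.INTER_CUBIC))
P,im,W,h=cloud(); H,S,V=h[...,0],h[...,1],h[...,2]
reg=(W[...,1]>-130)&(W[...,1]<-30)&(W[...,0]>430)&(W[...,0]<540)
def rel(n,m):
    p=W[m&reg]; a=np.c_[p[:,:2]@xx,p[:,:2]@yx,p[:,2]]
    for k in range(int(a[:,1].min()//4*4),int(a[:,1].max())+1,4):
        b=a[(a[:,1]>=k)&(a[:,1]<k+4)]
        if len(b)>2: print(n,k,len(b),"x min/med/max",np.round([b[:,0].min(),np.median(b[:,0]),b[:,0].max()],1),"z",b[:,2].mean().round(1))
rel("red",((H<4)|(H>172))&(S>150)&(V>60)); rel("yel",(H>22)&(H<34)&(S>130)&(V>100))
```

```text
red -32 13 x min/med/max [480.1 481.2 483.2] z 23.1
red -28 67 x min/med/max [479.  482.  483.5] z 21.3
red -24 82 x min/med/max [479.4 482.2 483.6] z 20.8
red -20 77 x min/med/max [479.8 482.2 483.6] z 21.1
red -16 98 x min/med/max [475.5 482.2 488.8] z 21.2
red -12 173 x min/med/max [474.3 484.2 489.2] z 22.5
red -8 150 x min/med/max [473.8 484.2 489.1] z 22.6
yel -48 18 x min/med/max [481.2 483.  484.7] z 23.2
yel -44 17 x min/med/max [481.4 483.  484.5] z 23.3
yel -40 19 x min/med/max [482.1 483.4 484.5] z 23.5
yel -36 15 x min/med/max [480.7 483.2 484.6] z 23.3
yel -32 8 x min/med/max [479.9 482.6 484. ] z 23.0
```

View pics/w6c.png

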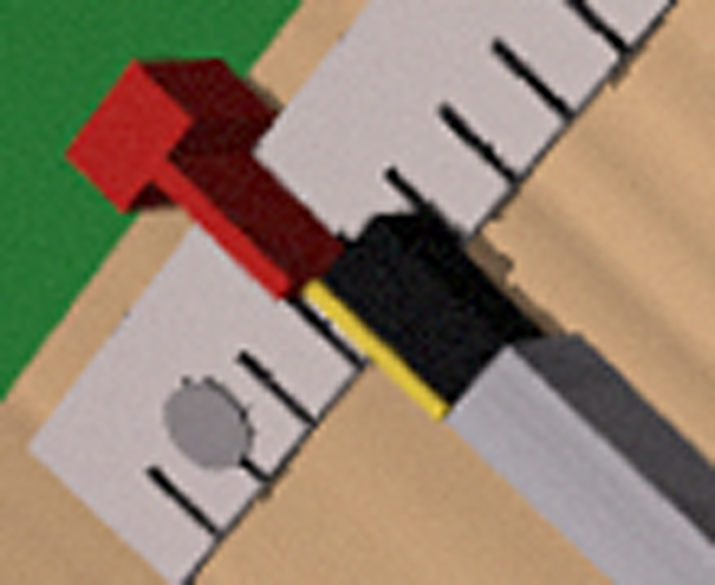

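Run:
```python
from h import *
P,im,W,h=cloud(); H,S,V=h[...,0],h[...,1],h[...,2]
reg=(W[...,1]>-130)&(W[...,1]<-30)&(W[...,0]>430)&(W[...,0]<540)
def rel(n,m):
    v,u=np.nonzero(m&reg); q=np.array([atz("wrist",(a,b),22,P) for a,b in zip(u,v)]); x=q[:,:2]@xx; y=q[:,:2]@yx
    for k in range(int(y.min()//4*4),int(y.max())+1,4):
        s=(y>=k)&(y<k+4)
        if s.sum()>2: print(n,k,s.sum(),"at z22: x",np.round(np.percentile(x[s],[0,10,50,90,100]),1), "z",np.median(W[v[s],u[s],2]).round(1))
rel("red",((H<4)|(H>172))&(S>150)&(V>130)); rel("yel",(H>22)&(H<34)&(S>130)&(V>100))
```

```text
red -28 20 at z22: x [478.  478.1 479.2 480.3 480.4] z 24.4
red -24 23 at z22: x [478.1 478.1 479.3 480.4 480.4] z 24.0
red -20 21 at z22: x [478.2 478.2 479.3 480.4 480.5] z 24.6
red -16 25 at z22: x [477.6 478.2 479.3 480.5 480.5] z 24.4
red -12 83 at z22: x [472.5 473.8 479.4 484.4 486.1] z 24.1
red -8 110 at z22: x [472.5 473.7 479.4 485.  486.1] z 24.3
red -4 34 at z22: x [472.6 473.9 479.1 484.8 486.1] z 24.3
yel -48 15 at z22: x [481.1 481.1 482.2 482.8 482.9] z 23.5
yel -44 18 at z22: x [481.1 481.2 482.  482.9 482.9] z 23.3
yel -40 19 at z22: x [480.7 481.3 481.9 483.  483. ] z 23.6
yel -36 18 at z22: x [480.8 481.3 481.9 483.  483.1] z 23.5
yel -32 9 at z22: x [481.4 481.4 482.  482.6 482.6] z 23.4
```

The crop shows the yellow pointer edge just short of the tag's line, about 1 mm. I'll turn 5° more and release, then look from above.

Call:
apply_moves:
  series:
    - [-1, 0, 0, 0, 0, 0, 0.5]
    - [-1, 0, 0, 0, 0, 0, 0.5]
    - [-1, 0, 0, 0, 0, 0, 0]
    - [-1, 0, 0, 0, 0, 0, 0]
    - [-1, 0, 0, 0, 0, 0, 0]
    - [-0.1, 0, 0, 0, 0, 0, 0]
    - [-0.1, 0, 0, 0, 0, 0, 0]
    - [-0.1, 0, 0, 0, 0, 0, 0]
    - [-0.1, 0, 0, -1, 0, 0, 0]
    - [-0.1, 0, 0, -1, 0, 0, 0]
    - [-0.1, 0, 0, -1, 0, 0, 0]
    - [-0.1, 0, 0, -1, 0, 0, 0]

```text
time_s: 23.65
eef_pos: [565.0, -231.7, 311.3]
tcp_rot: [-2.948, -1.08, 0.0]
ft_force: [0.6, -0.6, 0.1]
opening: 0.446
grip_force: 0.0
```

Run:
```python
from h import *
# overhead of tag: camera xy at tag x ; grasp point pose az 85.7
delta((490,-150,150),85.7); print(tcp()[:2,:2])
```

```text
tcp [ 565.  -231.7  311.3] az 40.25 down [-0.001  0.002 -1.   ] shift [  -4.5 -110.8    6.5] turn -45.44605880436811
[[ 0.76318791  0.64617625]
 [ 0.64617638 -0.76318629]]
```

Call:
apply_moves:
  series:
    - [-0.1, -0.04, -0.92, 0, 0, 0, 0]
    - [-0.1, -0.04, -0.92, 0, 0, 0, 0]
    - [-0.1, -0.04, -0.92, 0, 0, 0, 0]
    - [-0.1, -0.04, -0.92, 0, 0, 0, 0]
    - [-0.1, -0.04, -0.92, 0, 0, 0, 0]
    - [-0.1, -0.04, -0.92, 0, 0, 0, 0]

```text
time_s: 24.25
eef_pos: [489.5, -150.0, 310.7]
tcp_rot: [-2.948, -1.08, -0.0]
ft_force: [-0.1, -0.3, 0.0]
opening: 0.446
grip_force: 0.0
```

Call:
apply_moves:
  series:
    - [-0.1, 0, 0, 0, 0, 0, -1]
    - [-0.1, 0, 0, 0, 0, 0, -1]
    - [-0.1, 0, 0, 0, 0, 0, -1]
    - [-0.1, 0, 0, 0, 0, 0, -1]
    - [-0.1, 0, 0, 0, 0, 0, -1]
    - [-0.1, 0, 0, 0, 0, 0, -1]
    - [-0.1, 0, 0, 0, 0, 0, -1]
    - [-0.1, 0, 0, 0, 0, 0, -1]
    - [-0.1, 0, 0, 0, 0, 0, -1]
    - [-0.1, 0, 0, 0, 0, 0, 0]
    - [-0.1, 0, 0, 0, 0, 0, 0]

```text
time_s: 25.35
eef_pos: [490.0, -150.8, 310.9]
tcp_rot: [-2.313, -2.125, -0.0]
ft_force: [0.1, -0.1, -0.0]
opening: 0.45
grip_force: 0.0
```

Run:
```python
from h import *
P,im,W,h=cloud(); H,S,V=h[...,0],h[...,1],h[...,2]
cv2.imwrite("pics/w7.png",im[:,:,::-1]); print("cam",P[:3,3])
reg=(W[...,1]>-130)&(W[...,1]<-30)&(W[...,0]>430)&(W[...,0]<540)
def rel(n,m,z):
    v,u=np.nonzero(m&reg); q=np.array([atz("wrist",(a,b),z,P) for a,b in zip(u,v)]); x=q[:,:2]@xx; y=q[:,:2]@yx
    for k in range(int(y.min()//4*4),int(y.max())+1,4):
        s=(y>=k)&(y<k+4)
        if s.sum()>2: print(n,k,s.sum(),"x",np.round(np.percentile(x[s],[0,10,50,90,100]),1), "z",np.median(W[v[s],u[s],2]).round(1))
rel("red",((H<4)|(H>172))&(S>150)&(V>130),22.5); rel("yel",(H>22)&(H<34)&(S>130)&(V>100),22.5)
c=np.array([564.9,-232.9]); rr=np.hypot(W[...,0]-c[0],W[...,1]-c[1])
m=(V<70)&(W[...,2]>84)&(W[...,2]<94)&(rr<100)&(rr>55); p=W[m]; print("post",m.sum(),cv2.minAreaRect(p[:,:2].astype(np.float32))if len(p) else 0)
delta((543.8,-158,74),85.7)
```

```text
cam [496.22484259 -75.49372308 280.98322918]
red -32 4 x [479.6 479.9 480.9 482.  482.3] z 23.9
red -28 16 x [479.6 479.6 481.  482.3 482.4] z 23.8
red -24 18 x [479.7 479.7 480.7 482.4 482.4] z 24.1
red -20 20 x [479.8 479.8 481.2 482.5 482.5] z 23.8
red -16 18 x [479.1 479.9 481.3 482.6 482.6] z 24.6
red -12 73 x [474.7 475.8 481.8 487.1 488. ] z 24.3
red -8 68 x [473.9 475.5 480.2 486.3 488. ] z 24.2
yel -48 12 x [480.9 481.  481.9 482.8 482.8] z 23.0
yel -44 15 x [481.  481.  482.  482.9 482.9] z 23.1
yel -40 15 x [481.1 481.1 482.1 483.  483. ] z 23.1
yel -36 10 x [481.2 481.2 482.2 483.1 483.1] z 23.4
yel -32 4 x [482.2 482.2 482.7 483.1 483.1] z 22.6
post 341 ((544.388427734375, -157.00851440429688), (14.61230754852295, 14.25002384185791), 9.716530799865723)
tcp [ 490.  -150.9  311. ] az 85.14 down [-0.     0.001 -1.   ] shift [-2.6 54.2 82. ] turn -0.5565399621079905
```

The pointer edge is at 481.0 and the tag centre at 481.1, so they are aligned. Now grip the post and tighten.

Call:
apply_moves:
  series:
    - [-0.1, -0.1, 0.91, 0, 0, 0, 0]
    - [-0.1, 0, 0.91, 0, 0, 0, 0]
    - [-0.1, 0, 0.91, 0, 0, 0, 0]
    - [-0.1, 0, 0, 0.8, 0, 0, 0]
    - [-0.1, 0, 0, 0.8, 0, 0, 0]
    - [-0.1, 0, 0, 0.8, 0, 0, 0]
    - [-0.1, 0, 0, 0.8, 0, 0, 0]
    - [-0.1, 0, 0, 0.8, 0, 0, 0]
    - [-0.1, 0, 0, 0, 0, 0, 0]

```text
time_s: 26.3
eef_pos: [543.0, -157.0, 228.2]
tcp_rot: [-2.309, -2.122, 0.004]
ft_force: [-0.9, 0.4, -1.0]
opening: 0.448
grip_force: 0.0
```

Call:
apply_moves:
  series:
    - [-1, 0, 0, 0, 0, 0, 0]
    - [-1, 0, 0, 0, 0, 0, 0]
    - [-1, 0, 0, 0, 0, 0, 0]
    - [-1, 0, 0, 0, 0, 0, 0]
    - [-1, 0, 0, 0, 0, 0, 0]
    - [-1, 0, 0, 0, 0, 0, 0]

```text
time_s: 26.9
eef_pos: [544.6, -157.7, 232.3]
tcp_rot: [2.311, 2.126, 0.001]
ft_force: [-0.9, 0.4, 2.0]
opening: 0.164
grip_force: 58.6
```

Run:
```python
from h import *
c=np.array([564.9,-232.9]); T=tcp(); p=T[:2,3]; v=p-c; o=r.get_obs(); a0=np.degrees(np.arctan2(v[1],v[0])); print(o["ft_force"],o["opening"],p,np.hypot(*v),a0)
prev=p; s=(59.5-a0)/8
for k in range(1,9):
    q=c+78*np.array([np.cos(np.radians(a0+k*s)),np.sin(np.radians(a0+k*s))]); print(k,((q-prev)@T[:2,:2]/20).round(3)); prev=q
```

```text
[-0.89072619  0.43809675  2.0265407 ] 0.16376707578827843 [ 544.5524687  -157.73134907] 77.87392447480389 105.14650833943115
1 [0.12  0.369]
2 [0.077 0.381]
3 [0.038 0.386]
4 [-0.     0.388]
5 [-0.039  0.386]
6 [-0.077  0.38 ]
7 [-0.114  0.371]
8 [-0.151  0.358]
```

Call:
apply_moves:
  series:
    - [-1, 0.12, 0.37, 0, 0, 0, 0]
    - [-1, 0.08, 0.38, 0, 0, 0, 0]
    - [-1, 0.04, 0.385, 0, 0, 0, 0]
    - [-1, 0, 0.39, 0, 0, 0, 0]
    - [-1, -0.04, 0.385, 0, 0, 0, 0]
    - [-1, -0.08, 0.38, 0, 0, 0, 0]
    - [-1, -0.115, 0.37, 0, 0, 0, 0]
    - [-1, -0.15, 0.36, 0, 0, 0, 0]
    - [-1, 0, 0, 0, 0, 0, 0]
    - [-1, 0, 0, 0, 0, 0, 0]
    - [-1, 0, 0, 0, 0, 0, 0]

```text
time_s: 28.0
eef_pos: [604.9, -163.8, 232.1]
tcp_rot: [-2.31, -2.127, -0.007]
ft_force: [-0.2, 5.9, 4.7]
opening: 0.168
grip_force: 59.4
```

Call:
apply_moves:
  series:
    - [-1, -0.07, 0.14, 0, 0, 0, 0]
    - [-1, 0, 0, 0, 0, 0, 0]
    - [-1, 0, 0, 0, 0, 0, 0]
    - [-1, 0, 0, 0, 0, 0, 0]

```text
time_s: 28.4
eef_pos: [605.9, -164.4, 232.0]
tcp_rot: [-2.305, -2.123, -0.004]
ft_force: [-6.7, 8.6, 7.8]
opening: 0.168
grip_force: 59.9
```

Call:
apply_moves:
  series:
    - [-0.1, 0, 0, 0, 0, 0, 0]
    - [-0.1, 0, 0, 0, 0, 0, 0]
    - [-0.1, 0, 0, 0, 0, 0, 0]
    - [-0.1, 0, 0, -1, 0, 0, 0]
    - [-0.1, 0, 0, -1, 0, 0, 0]
    - [-0.1, 0, 0, -1, 0, 0, 0]
    - [-0.1, 0, 0, -1, 0, 0, 0]
    - [0.2, 0, -1, -1, 0, 0, 0]
    - [0.2, 0, -1, 0, 0, 0, 0]
    - [0.2, 0, -1, 0, 0, 0, 0]
    - [0.2, 0, -1, 0, 0, 0, 0]
    - [0.2, 0, 0, 0, 0, 0, 0]

```text
time_s: 29.6
eef_pos: [525.6, -160.6, 331.3]
tcp_rot: [-2.313, -2.125, 0.001]
ft_force: [0.5, 0.5, -0.1]
opening: 0.596
grip_force: 0.0
```

Run:
```python
from h import *
P,im,W,h=cloud(); H,S,V=h[...,0],h[...,1],h[...,2]
c=np.array([564.9,-232.9]); rr=np.hypot(W[...,0]-c[0],W[...,1]-c[1])
m=(V<70)&(W[...,2]>84)&(W[...,2]<94)&(rr<100)&(rr>55); p=W[m]; q=cv2.minAreaRect(p[:,:2].astype(np.float32)); v=np.array(q[0])-c; print("post",m.sum(),q,np.degrees(np.arctan2(v[1],v[0])))
reg=(W[...,1]>-130)&(W[...,1]<-30)&(W[...,0]>430)&(W[...,0]<540)
for n,mm in(("red",((H<4)|(H>172))&(S>150)&(V>130)),("yel",(H>22)&(H<34)&(S>130)&(V>100))):
    v,u=np.nonzero(mm&reg); qq=np.array([atz("wrist",(a,b),22.5,P) for a,b in zip(u,v)]); x=qq[:,:2]@xx; y=qq[:,:2]@yx; s=y<-17; print(n,s.sum(),np.percentile(x[s],[5,50,95]).round(1))
delta((480,310,170),84)
```

```text
post 285 ((604.630615234375, -165.69061279296875), (14.805213928222656, 14.384953498840332), 30.089784622192383) 59.41067864371213
red 39 [479.6 480.8 482. ]
yel 37 [481.5 482.4 483.3]
tcp [ 526.7 -160.8  331.4] az 85.16 down [ 0.001 -0.    -1.   ] shift [465.2 -86.3   6.2] turn 1.1593448523065604
```

The lock is tight (post az 59.4°) and the pointer is at the tag. Now to the tray.

Call:
apply_moves:
  series:
    - [0.2, 0.97, -0.18, 0, 0, 0, 0]
    - [0.2, 0.97, -0.18, 0, 0, 0, 0]
    - [0.2, 0.97, -0.18, 0, 0, 0, 0]
    - [0.2, 0.97, -0.18, 0, 0, 0, 0]
    - [0.2, 0.97, -0.18, 0, 0, 0, 0]
    - [0.2, 0.97, -0.18, 0, 0, 0, 0]
    - [0.2, 0.97, -0.18, 0, 0, 0, 0]
    - [0.2, 0.97, -0.18, 0, 0, 0, 0]
    - [0.2, 0.97, -0.18, 0, 0, 0, 0]
    - [0.2, 0.97, -0.18, 0, 0, 0, 0]
    - [0.2, 0.97, -0.18, 0, 0, 0, 0]
    - [0.2, 0.97, -0.18, 0, 0, 0, 0]

```text
time_s: 30.85
eef_pos: [504.6, 76.0, 331.3]
tcp_rot: [2.312, 2.126, 0.002]
ft_force: [-0.3, -0.4, 0.3]
opening: 0.599
grip_force: 0.0
```

Call:
apply_moves:
  series:
    - [0.2, 0.97, -0.18, 0, 0, 0, 0]
    - [0.2, 0.97, -0.18, 0, 0, 0, 0]
    - [0.2, 0.97, -0.18, 0, 0, 0, 0]
    - [0.2, 0.97, -0.18, 0, 0, 0, 0]
    - [0.2, 0.97, -0.18, 0, 0, 0, 0]
    - [0.2, 0.97, -0.18, 0, 0, 0, 0]
    - [0.2, 0.97, -0.18, 0, 0, 0, 0]
    - [0.2, 0.97, -0.18, 0, 0, 0, 0]
    - [0.2, 0.97, -0.18, 0, 0, 0, 0]
    - [0.2, 0.97, -0.18, 0, 0, 0, 0]
    - [0.2, 0.97, -0.18, 0, 0, 0, 0]
    - [0.2, 0, 0, 0, 0, 0, 0]

```text
time_s: 32.05
eef_pos: [482.4, 293.4, 331.0]
tcp_rot: [-2.309, -2.13, -0.002]
ft_force: [-0.2, -1.1, 0.6]
opening: 0.605
grip_force: 0.0
```

```bash
cat >> h.py <<'E'
def bases(ylim,zlo=30,zhi=70):
    P,im,W,h=cloud(); H,S,V=h[...,0],h[...,1],h[...,2]
    m=(W[...,2]>zlo)&(W[...,2]<zhi)&(W[...,1]>ylim[0])&(W[...,1]<ylim[1])&(W[...,0]>380)&(W[...,0]<620)&(H>4)&(H<25)&(S>60)
    m=cv2.morphologyEx(m.astype(np.uint8),cv2.MORPH_OPEN,np.ones((3,3)))
    n,l,st,_=cv2.connectedComponentsWithStats(m)
    for i in range(1,n):
        if st[i,4]<150: continue
        p=W[l==i]; zt=np.percentile(p[:,2],90); p=p[abs(p[:,2]-zt)<4]; q=cv2.minAreaRect(p[:,:2].astype(np.float32))
        (w,hh),a=q[1],q[2]; a=(a if w>hh else a+90)%180
        print("base",st[i,:2],st[i,4],"c",np.round(q[0],1),"size",round(max(w,hh),1),round(min(w,hh),1),"long az",round(a,1),"ztop",zt.round(1)); T=tcp()
        print("   shift to grasp:",(T[:3,:3].T@(np.array([*q[0],zt-20+155])-T[:3,3])).round(1),"turn",round(az()-a,1))
    return P,im,W,h
E
python3 - <<'E'
from h import *
P,im,W,h=bases((200,430)); cv2.imwrite("pics/w8.png",im[:,:,::-1])
E
```

```text
base [348  88] 2496 c [535.5 352. ] size 60.5 38.7 long az 93.1 ztop 49.7
   shift to grasp: [ 63.8  47.9 146.3] turn -7.8
base [247  98] 2630 c [445.4 351. ] size 60.8 38.4 long az 93.5 ztop 49.7
   shift to grasp: [ 55.5 -41.8 146.2] turn -8.2
base [263 175] 1996 c [448.8 277.8] size 60.2 38.3 long az 91.6 ztop 49.7
   shift to grasp: [-17.2 -32.4 146.3] turn -6.3
```

View pics/w8.png

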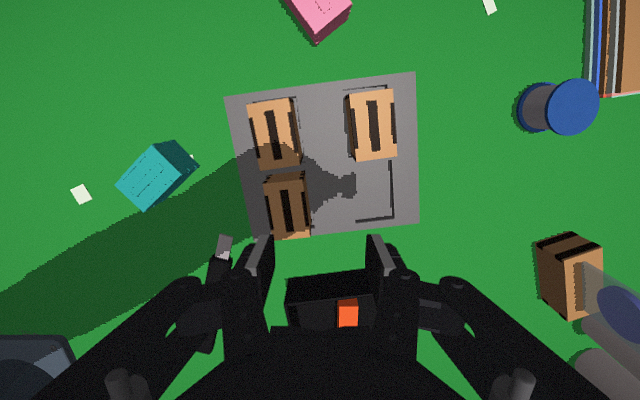

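Three brown bases are in the tray pockets at (273,131), (372,124) and (287,205). The pink block (320,15) and the turquoise one (157,175) lie outside and are not meant. The lamp stands at (568,275). Sizes measure 60×38, as given. The crop and view confirm it, so I'll pick the base at (449,278).

Call:
apply_moves:
  series:
    - [0.3, -0.86, -0.81, 0, 0, 0, 0]
    - [0.3, 0, -0.81, 0, 0, 0, -1]
    - [0.3, 0, 0, 0.4, 0, 0, -0.26]
    - [0.3, 0, 0, 0.9, 0, 0, 0]
    - [0.3, 0, 0, 0.9, 0, 0, 0]
    - [0.3, 0, 0, 0.9, 0, 0, 0]
    - [0.3, 0, 0, 0.9, 0, 0, 0]
    - [0.3, 0, 0, 0.9, 0, 0, 0]
    - [0.3, 0, 0, 0.9, 0, 0, 0]
    - [0.3, 0, 0, 0.9, 0, 0, 0]
    - [0.3, 0, 0, 0.2, 0, 0, 0]
    - [0.3, 0, 0, 0, 0, 0, 0]

```text
time_s: 33.3
eef_pos: [448.2, 276.0, 192.1]
tcp_rot: [-2.193, -2.249, 0.003]
ft_force: [-0.4, -0.8, -0.2]
opening: 0.65
grip_force: 0.0
```

Call:
apply_moves:
  series:
    - [-1, 0, 0, 0, 0, 0, 0]
    - [-1, 0, 0, 0, 0, 0, 0]
    - [-1, 0, 0, 0, 0, 0, 0]
    - [-1, 0, 0, 0, 0, 0, 0]
    - [-1, 0, 0, 0, 0, 0, 0]
    - [-1, 0, 0, 0, 0, 0, 0]
    - [-1, 0, 0, -0.5, 0, 0, 0]
    - [-1, 0, 0, -1, 0, 0, 0]
    - [-1, 0, 0, -1, 0, 0, 0]
    - [-1, 0, 0, -1, 0, 0, 0]
    - [-1, 0, 0, -1, 0, 0, 0]
    - [-1, 0, 0, -1, 0, 0, 0]

```text
time_s: 34.5
eef_pos: [447.5, 276.4, 303.5]
tcp_rot: [-2.191, -2.25, 0.003]
ft_force: [0.2, -0.3, -1.5]
opening: 0.435
grip_force: 61.2
```

Run:
```python
from h import *
delta((433.4,-302.8,46),85.3)
o=r.get_obs(); print(o["opening"],o["grip_force"])
```

```text
tcp [447.5 276.4 303.5] az 91.52 down [-0.002 -0.001 -1.   ] shift [-578.5  -29.2  103. ] turn 6.218525092549186
0.4346205238161682 61.178330183029175
```

Call:
apply_moves:
  series:
    - [-1, -1, -0.05, 0, 0, 0, 0]
    - [-1, -1, -0.05, 0, 0, 0, 0]
    - [-1, -1, -0.05, 0, 0, 0, 0]
    - [-1, -1, -0.05, 0, 0, 0, 0]
    - [-1, -1, -0.05, 0, 0, 0, 0]
    - [-1, -1, -0.05, 0, 0, 0, 0]
    - [-1, -1, -0.05, 0, 0, 0, 0]
    - [-1, -1, -0.05, 0, 0, 0, 0]
    - [-1, -1, -0.05, 0, 0, 0, 0]
    - [-1, -1, -0.05, 0, 0, 0, 0]
    - [-1, -1, -0.05, 0, 0, 0, 0]
    - [-1, -1, -0.05, 0, 0, 0, 0]

```text
time_s: 35.7
eef_pos: [441.8, 35.7, 302.8]
tcp_rot: [-2.191, -2.25, 0.002]
ft_force: [-0.1, -1.0, -0.4]
opening: 0.432
grip_force: 61.2
```

Call:
apply_moves:
  series:
    - [-1, -1, -0.05, 0, 0, 0, 0]
    - [-1, -1, -0.05, 0, 0, 0, 0]
    - [-1, -1, -0.05, 0, 0, 0, 0]
    - [-1, -1, -0.05, 0, 0, 0, 0]
    - [-1, -1, -0.05, 0, 0, 0, 0]
    - [-1, -1, -0.05, 0, 0, 0, 0]
    - [-1, -1, -0.05, 0, 0, 0, 0]
    - [-1, -1, -0.05, 0, 0, 0, 0]
    - [-1, -1, -0.05, 0, 0, 0, 0]
    - [-1, -1, -0.05, 0, 0, 0, 0]
    - [-1, -1, -0.05, 0, 0, 0, 0]
    - [-1, -1, -0.05, 0, 0, 0, 0]

```text
time_s: 36.9
eef_pos: [436.3, -204.3, 302.8]
tcp_rot: [-2.19, -2.249, 0.0]
ft_force: [1.0, 0.4, -1.4]
opening: 0.435
grip_force: 61.2
```

Call:
apply_moves:
  series:
    - [-1, -1, -0.05, 0, 0, 0, 0]
    - [-1, -1, -0.05, 0, 0, 0, 0]
    - [-1, -1, -0.05, 0, 0, 0, 0]
    - [-1, -1, -0.05, 0, 0, 0, 0]
    - [-1, -0.95, -0.05, 0, 0, 0, 0]
    - [-1, 0, 0, 0, 0, 0, 0.62]
    - [-1, 0, 0, 0, 0, 0, 0.62]
    - [-1, 0, 0, 0, 0, 0, 0]
    - [-1, 0, 0, 0, 0, 0, 0]

```text
time_s: 37.8
eef_pos: [434.3, -303.0, 303.1]
tcp_rot: [-2.308, -2.13, 0.0]
ft_force: [0.7, 0.4, -0.5]
opening: 0.43
grip_force: 61.2
```

Run:
```python
from h import *
delta((433.4,-302.8,47),85.3)
P,im,W,h=cloud(); H,S,V=h[...,0],h[...,1],h[...,2]
for y in(-260,-250,-240,-230):
    row=(abs(W[...,1]-y)<2)&(W[...,2]>17)&(W[...,2]<26)&(S<80)&(W[...,0]>380)&(W[...,0]<520)
    x=np.sort(W[row]@[xx[0],xx[1],0]); g=np.split(x,np.where(np.diff(x)>6)[0]+1); print(y,[(a.min().round(1),a.max().round(1),len(a)) for a in g if len(a)>4])
v=tcp()[:2,3]@xx; print("held base relx",v); o=r.get_obs(); print(o["opening"],o["grip_force"]); cv2.imwrite("pics/w9.png",im[:,:,::-1])
```

```text
tcp [ 434.3 -303.   303.1] az 85.38 down [-0.001  0.001 -1.   ] shift [  0.   -0.9 101.1] turn 0.08424800769282115
-260 [(np.float64(422.0), np.float64(432.1), 52), (np.float64(480.5), np.float64(539.5), 184)]
-250 [(np.float64(422.5), np.float64(432.1), 53), (np.float64(480.9), np.float64(530.7), 154)]
-240 [(np.float64(422.0), np.float64(431.9), 55), (np.float64(480.6), np.float64(492.1), 65)]
-230 [(np.float64(422.4), np.float64(432.2), 57), (np.float64(480.5), np.float64(492.6), 72)]
held base relx 457.6082547123748
0.43351966269951814 61.20383262634277
```

View pics/w9.png

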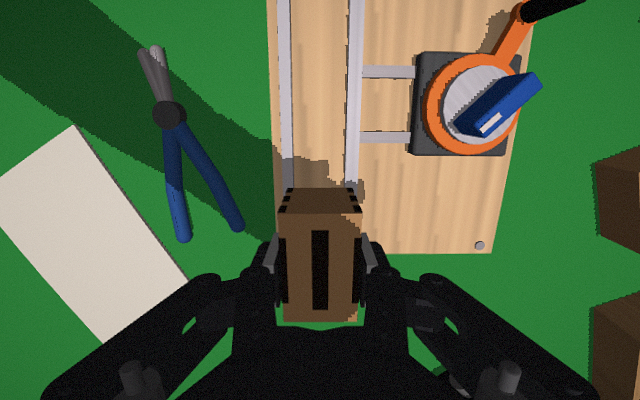

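The base is held squarely above the channel (image (320,255)). Lower and release.

Call:
apply_moves:
  series:
    - [-1, 0, -0.05, 1, 0, 0, 0]
    - [-1, 0, 0, 1, 0, 0, 0]
    - [-1, 0, 0, 1, 0, 0, 0]
    - [-1, 0, 0, 1, 0, 0, 0]
    - [-1, 0, 0, 0.6, 0, 0, 0]
    - [-1, 0, 0, 0.4, 0, 0, 0]
    - [-1, 0, 0, 0.05, 0, 0, 0]
    - [-1, 0, 0, 0, 0, 0, 0]

```text
time_s: 38.65
eef_pos: [433.8, -303.1, 202.8]
tcp_rot: [2.309, 2.128, 0.0]
ft_force: [-0.4, 0.4, -1.3]
opening: 0.436
grip_force: 61.5
```

Call:
apply_moves:
  series:
    - [0.2, 0, 0, 0, 0, 0, 0]
    - [0.2, 0, 0, 0, 0, 0, 0]
    - [0.2, 0, 0, 0, 0, 0, 0]
    - [0.2, 0, 0, -1, 0, 0, 0]
    - [0.2, 0, 0, -1, 0, 0, 0]
    - [0.2, 0, 0, -1, 0, 0, 0]
    - [0.2, 0, 0, -1, 0, 0, 0]
    - [0.2, 0, 0, -1, 0, 0, 0]
    - [0.2, 0, 0, -1, 0, 0, 0]

```text
time_s: 39.55
eef_pos: [433.4, -302.9, 323.4]
tcp_rot: [2.31, 2.128, 0.0]
ft_force: [0.8, -0.8, -0.3]
opening: 0.598
grip_force: 0.0
```

Run:
```python
from h import *
bases((-400,-100),zlo=46,zhi=75)
print("to tray"); delta((490,290,170),85.3)
```

```text
base [298 162] 2222 c [ 434.  -302.2] size 60.5 38.7 long az 85.6 ztop 57.6
   shift to grasp: [  1.9  -1.  134.8] turn -0.2
to tray
tcp [ 434.2 -303.6  327.5] az 85.32 down [ 0.005 -0.005 -1.   ] shift [ 5.962e+02  7.100e+00 -1.000e-01] turn 0.016111615123804768
```

Call:
apply_moves:
  series:
    - [0.3, 1, -0.05, 0, 0, 0, 0]
    - [0.3, 1, -0.05, 0, 0, 0, 0]
    - [0.3, 1, -0.05, 0, 0, 0, 0]
    - [0.3, 1, -0.05, 0, 0, 0, 0]
    - [0.3, 1, -0.05, 0, 0, 0, 0]
    - [0.3, 1, -0.05, 0, 0, 0, 0]
    - [0.3, 1, -0.05, 0, 0, 0, 0]
    - [0.3, 1, -0.05, 0, 0, 0, 0]
    - [0.3, 1, -0.05, 0, 0, 0, 0]
    - [0.3, 1, -0.05, 0, 0, 0, 0]
    - [0.3, 1, -0.05, 0, 0, 0, 0]
    - [0.3, 1, -0.05, 0, 0, 0, 0]

```text
time_s: 40.8
eef_pos: [440.3, -61.0, 320.8]
tcp_rot: [-2.308, -2.128, 0.001]
ft_force: [-0.3, 0.4, -0.4]
opening: 0.655
grip_force: 0.0
```

Call:
apply_moves:
  series:
    - [0.3, 1, -0.05, 0, 0, 0, 0]
    - [0.3, 1, -0.05, 0, 0, 0, 0]
    - [0.3, 1, -0.05, 0, 0, 0, 0]
    - [0.3, 1, -0.05, 0, 0, 0, 0]
    - [0.3, 1, -0.05, 0, 0, 0, 0]
    - [0.3, 1, -0.05, 0, 0, 0, 0]
    - [0.3, 1, -0.05, 0, 0, 0, 0]
    - [0.3, 1, -0.05, 0, 0, 0, 0]
    - [0.3, 1, -0.05, 0, 0, 0, 0]
    - [0.3, 1, -0.05, 0, 0, 0, 0]
    - [0.3, 1, -0.05, 0, 0, 0, 0]
    - [0.3, 1, -0.05, 0, 0, 0, 0]

```text
time_s: 42.0
eef_pos: [447.5, 178.8, 320.8]
tcp_rot: [-2.309, -2.129, 0.003]
ft_force: [-0.1, -0.0, -1.0]
opening: 0.645
grip_force: 0.0
```

Call:
apply_moves:
  series:
    - [0.3, 1, -0.05, 0, 0, 0, 0]
    - [0.3, 1, -0.05, 0, 0, 0, 0]
    - [0.3, 1, -0.05, 0, 0, 0, 0]
    - [0.3, 1, -0.05, 0, 0, 0, 0]
    - [0.3, 1, -0.05, 0, 0, 0, 0]
    - [0.3, 1, -0.05, 0, 0, 0, 0]
    - [0.3, 0, 0, 0, 0, 0, -1]
    - [0.3, 0, 0, 0, 0, 0, -0.64]
    - [0.3, 0, 0, 0, 0, 0, 0]
    - [0.3, 0, 0, 0, 0, 0, 0]

```text
time_s: 43.0
eef_pos: [451.7, 297.7, 321.3]
tcp_rot: [-2.153, -2.287, 0.003]
ft_force: [0.1, -0.7, -0.4]
opening: 0.65
grip_force: 0.0
```

Run:
```python
from h import *
print(az()); bases((200,430))
```

```text
93.4745305315051
base [293 100] 2646 c [445. 351.] size 60.8 38.1 long az 94.6 ztop 49.7
   shift to grasp: [ 53.8  -3.5 136.9] turn -1.1
base [391 106] 2973 c [535.5 351.9] size 59.9 38.8 long az 92.8 ztop 49.7
   shift to grasp: [ 49.2  86.8 136.7] turn 0.7
```

Call:
apply_moves:
  series:
    - [0.3, 0.9, -0.06, 0, 0, 0, 0]
    - [0.3, 0.9, -0.06, 0, 0, 0, 0]
    - [0.3, 0.9, -0.06, 0.3, 0, 0, 0]
    - [0.3, 0, 0, 0.9, 0, 0, 0]
    - [0.3, 0, 0, 0.9, 0, 0, 0]
    - [0.3, 0, 0, 0.9, 0, 0, 0]
    - [0.3, 0, 0, 0.9, 0, 0, 0]
    - [0.3, 0, 0, 0.9, 0, 0, 0]
    - [0.3, 0, 0, 0.9, 0, 0, 0]
    - [0.3, 0, 0, 0.7, 0, 0, 0]
    - [0.3, 0, 0, 0, 0, 0, 0]

```text
time_s: 44.15
eef_pos: [444.2, 350.6, 191.1]
tcp_rot: [-2.151, -2.287, 0.009]
ft_force: [-0.1, 0.3, -1.1]
opening: 0.648
grip_force: 0.0
```

Call:
apply_moves:
  series:
    - [-1, 0, 0, 0, 0, 0, 0]
    - [-1, 0, 0, 0, 0, 0, 0]
    - [-1, 0, 0, 0, 0, 0, 0]
    - [-1, 0, 0, 0, 0, 0, 0]
    - [-1, 0, 0, 0, 0, 0, 0]
    - [-1, 0, 0, 0, 0, 0, 0]
    - [-1, 0, 0, -0.5, 0, 0, 0]
    - [-1, 0, 0, -1, 0, 0, 0]
    - [-1, 0, 0, -1, 0, 0, 0]
    - [-1, 0, 0, -1, 0, 0, 0]
    - [-1, 0, 0, -1, 0, 0, 0]
    - [-1, 0, 0, -1, 0, 0, 0]

```text
time_s: 45.35
eef_pos: [445.5, 351.1, 305.7]
tcp_rot: [2.152, 2.288, 0.0]
ft_force: [-0.5, 0.5, -0.2]
opening: 0.43
grip_force: 62.2
```

Run:
```python
from h import *
delta((439.9,-223.1,47),85.3)
o=r.get_obs(); print(o["opening"],o["grip_force"])
```

```text
tcp [445.5 351.1 305.7] az 93.51 down [ 0.  0. -1.] shift [-572.8  -40.8  103.6] turn 8.212954834514818
0.4297545315100631 62.189154624938965
```

Call:
apply_moves:
  series:
    - [-1, -1, -0.07, 0, 0, 0, 0]
    - [-1, -1, -0.07, 0, 0, 0, 0]
    - [-1, -1, -0.07, 0, 0, 0, 0]
    - [-1, -1, -0.07, 0, 0, 0, 0]
    - [-1, -1, -0.07, 0, 0, 0, 0]
    - [-1, -1, -0.07, 0, 0, 0, 0]
    - [-1, -1, -0.07, 0, 0, 0, 0]
    - [-1, -1, -0.07, 0, 0, 0, 0]
    - [-1, -1, -0.07, 0, 0, 0, 0]
    - [-1, -1, -0.07, 0, 0, 0, 0]
    - [-1, -1, -0.07, 0, 0, 0, 0]
    - [-1, -1, -0.07, 0, 0, 0, 0]

```text
time_s: 46.55
eef_pos: [443.4, 109.8, 305.0]
tcp_rot: [2.152, 2.288, 0.001]
ft_force: [-0.1, -0.1, -0.7]
opening: 0.427
grip_force: 62.2
```

Call:
apply_moves:
  series:
    - [-1, -1, -0.07, 0, 0, 0, 0]
    - [-1, -1, -0.07, 0, 0, 0, 0]
    - [-1, -1, -0.07, 0, 0, 0, 0]
    - [-1, -1, -0.07, 0, 0, 0, 0]
    - [-1, -1, -0.07, 0, 0, 0, 0]
    - [-1, -1, -0.07, 0, 0, 0, 0]
    - [-1, -1, -0.07, 0, 0, 0, 0]
    - [-1, -1, -0.07, 0, 0, 0, 0]
    - [-1, -1, -0.07, 0, 0, 0, 0]
    - [-1, -1, -0.07, 0, 0, 0, 0]
    - [-1, -1, -0.07, 0, 0, 0, 0]
    - [-1, -1, -0.07, 0, 0, 0, 0]

```text
time_s: 47.75
eef_pos: [441.3, -130.7, 305.0]
tcp_rot: [2.152, 2.288, 0.0]
ft_force: [-0.1, -0.2, -1.2]
opening: 0.43
grip_force: 62.2
```

Call:
apply_moves:
  series:
    - [-1, -1, -0.07, 0, 0, 0, 0]
    - [-1, -1, -0.07, 0, 0, 0, 0]
    - [-1, -1, -0.07, 0, 0, 0, 0]
    - [-1, -1, -0.07, 0, 0, 0, 0]
    - [-1, -0.64, -0.07, 0, 0, 0, 0]
    - [-1, 0, 0, 0, 0, 0, 0.82]
    - [-1, 0, 0, 0, 0, 0, 0.82]
    - [-1, 0, 0, 0, 0, 0, 0]
    - [-1, 0, 0, 0, 0, 0, 0]

```text
time_s: 48.65
eef_pos: [440.2, -222.8, 304.5]
tcp_rot: [-2.309, -2.131, -0.0]
ft_force: [0.3, 0.9, -0.7]
opening: 0.431
grip_force: 62.2
```

Run:
```python
from h import *
delta((439.9,-223.1,48),85.3)
o=r.get_obs(); print(o["opening"],o["grip_force"])
P,im,W,h=bases((-400,-100),zlo=46,zhi=220); cv2.imwrite("pics/w10.png",im[:,:,::-1])
```

```text
tcp [ 440.2 -222.8  304.5] az 85.41 down [ 0.  0. -1.] shift [ -0.3  -0.3 101.5] turn 0.11135127871054351
0.43149366185992266 62.1950626373291
base [278 190] 8270 c [ 440.1 -223.4] size 61.5 38.2 long az 85.4 ztop 159.1
   shift to grasp: [-0.6 -0.1 10.4] turn -0.0
```

View pics/w10.png

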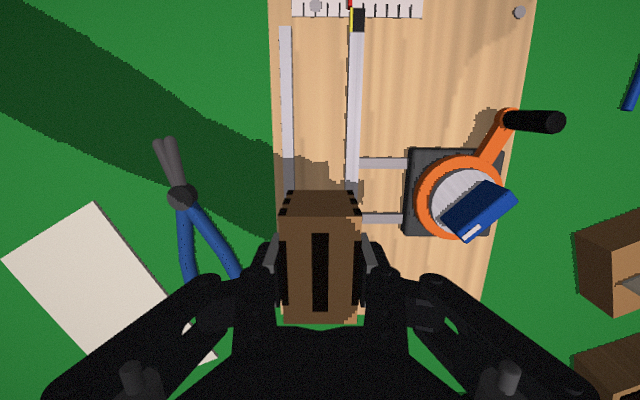

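The second base is held centred over the channel. Lower it 101 mm and release.

Call:
apply_moves:
  series:
    - [-1, 0, 0, 1, 0, 0, 0]
    - [-1, 0, 0, 1, 0, 0, 0]
    - [-1, 0, 0, 1, 0, 0, 0]
    - [-1, 0, 0, 1, 0, 0, 0]
    - [-1, 0, 0, 0.6, 0, 0, 0]
    - [-1, 0, 0, 0.4, 0, 0, 0]
    - [-1, 0, 0, 0.05, 0, 0, 0]
    - [-1, 0, 0, 0, 0, 0, 0]

```text
time_s: 49.5
eef_pos: [440.5, -223.1, 203.9]
tcp_rot: [2.309, 2.128, 0.0]
ft_force: [-0.0, -0.1, -0.0]
opening: 0.43
grip_force: 62.1
```

Call:
apply_moves:
  series:
    - [0.2, 0, 0, 0, 0, 0, 0]
    - [0.2, 0, 0, 0, 0, 0, 0]
    - [0.2, 0, 0, 0, 0, 0, 0]
    - [0.2, 0, 0, -1, 0, 0, 0]
    - [0.2, 0, 0, -1, 0, 0, 0]
    - [0.2, 0, 0, -1, 0, 0, 0]
    - [0.2, 0, 0, -1, 0, 0, 0]
    - [0.2, 0, 0, -1, 0, 0, 0]
    - [0.2, 0, 0, -1, 0, 0, 0]
    - [0.2, 0, 0, 0, 0, 0, 0]

```text
time_s: 50.5
eef_pos: [441.2, -223.7, 327.0]
tcp_rot: [2.305, 2.124, 0.002]
ft_force: [1.2, -0.4, 1.0]
opening: 0.599
grip_force: 0.0
```

Run:
```python
from h import *
bases((-400,-100),zlo=46,zhi=75)
delta((535,330,170),85.3)
```

```text
base [296 161] 2168 c [ 440.7 -224.2] size 60.8 38.6 long az 85.2 ztop 57.7
   shift to grasp: [ -0.5  -0.5 132.3] turn 0.1
base [298 239] 1822 c [ 434.1 -301.8] size 60.7 38.9 long az 85.5 ztop 57.5
   shift to grasp: [-78.4  -0.7 132.6] turn -0.2
tcp [ 440.8 -223.4  325. ] az 85.31 down [ 0.003 -0.002 -1.   ] shift [559.2  48.7  -1. ] turn 0.0132407698451118
```

Call:
apply_moves:
  series:
    - [0.3, 1, 0.09, 0, 0, 0, 0]
    - [0.3, 1, 0.09, 0, 0, 0, 0]
    - [0.3, 1, 0.09, 0, 0, 0, 0]
    - [0.3, 1, 0.09, 0, 0, 0, 0]
    - [0.3, 1, 0.09, 0, 0, 0, 0]
    - [0.3, 1, 0.09, 0, 0, 0, 0]
    - [0.3, 1, 0.09, 0, 0, 0, 0]
    - [0.3, 1, 0.09, 0, 0, 0, 0]
    - [0.3, 1, 0.09, 0, 0, 0, 0]
    - [0.3, 1, 0.09, 0, 0, 0, 0]
    - [0.3, 1, 0.09, 0, 0, 0, 0]
    - [0.3, 1, 0.09, 0, 0, 0, 0]

```text
time_s: 51.75
eef_pos: [481.0, 15.3, 321.4]
tcp_rot: [-2.309, -2.127, 0.003]
ft_force: [0.4, 0.4, 0.6]
opening: 0.649
grip_force: 0.0
```

Call:
apply_moves:
  series:
    - [0.3, 1, 0.09, 0, 0, 0, 0]
    - [0.3, 1, 0.09, 0, 0, 0, 0]
    - [0.3, 1, 0.09, 0, 0, 0, 0]
    - [0.3, 1, 0.09, 0, 0, 0, 0]
    - [0.3, 1, 0.09, 0, 0, 0, 0]
    - [0.3, 1, 0.09, 0, 0, 0, 0]
    - [0.3, 1, 0.09, 0, 0, 0, 0]
    - [0.3, 1, 0.09, 0, 0, 0, 0]
    - [0.3, 1, 0.09, 0, 0, 0, 0]
    - [0.3, 1, 0.09, 0, 0, 0, 0]
    - [0.3, 1, 0.09, 0, 0, 0, 0]
    - [0.3, 1, 0.09, 0, 0, 0, 0]

```text
time_s: 52.95
eef_pos: [522.2, 252.6, 321.2]
tcp_rot: [-2.309, -2.128, 0.004]
ft_force: [1.0, 0.0, 0.2]
opening: 0.653
grip_force: 0.0
```

Call:
apply_moves:
  series:
    - [0.3, 1, 0.09, 0, 0, 0, 0]
    - [0.3, 1, 0.09, 0, 0, 0, 0]
    - [0.3, 1, 0.09, 0, 0, 0, 0]
    - [0.3, 0, 0, 0, 0, 0, -1]
    - [0.3, 0, 0, 0, 0, 0, -0.54]
    - [0.3, 0, 0, 0, 0, 0, 0]
    - [0.3, 0, 0, 0, 0, 0, 0]

```text
time_s: 53.65
eef_pos: [532.5, 311.1, 321.8]
tcp_rot: [-2.163, -2.277, 0.003]
ft_force: [-0.1, -0.2, -0.6]
opening: 0.65
grip_force: 0.0
```

Run:
```python
from h import *
print(az(),tcp()[:3,3]); bases((200,430))
```

```text
92.95334295955182 [532.5324072  311.0771517  321.83582597]
base [304 116] 2565 c [535.7 351.8] size 60.4 38.5 long az 93.2 ztop 49.8
   shift to grasp: [ 40.7   5.4 137.4] turn -0.3
```

Call:
apply_moves:
  series:
    - [0.3, 0.68, 0.09, 0, 0, 0, 0]
    - [0.3, 0.68, 0.09, 0, 0, 0, 0]
    - [0.3, 0.68, 0.09, 0.3, 0, 0, 0]
    - [0.3, 0, 0, 0.9, 0, 0, 0]
    - [0.3, 0, 0, 0.9, 0, 0, 0]
    - [0.3, 0, 0, 0.9, 0, 0, 0]
    - [0.3, 0, 0, 0.9, 0, 0, 0]
    - [0.3, 0, 0, 0.9, 0, 0, 0]
    - [0.3, 0, 0, 0.9, 0, 0, 0]
    - [0.3, 0, 0, 0.7, 0, 0, 0]
    - [0.3, 0, 0, 0, 0, 0, 0]

```text
time_s: 54.8
eef_pos: [534.7, 352.4, 191.8]
tcp_rot: [-2.16, -2.278, 0.008]
ft_force: [-0.6, 0.1, -0.3]
opening: 0.649
grip_force: 0.0
```

Call:
apply_moves:
  series:
    - [-1, 0, 0, 0, 0, 0, 0]
    - [-1, 0, 0, 0, 0, 0, 0]
    - [-1, 0, 0, 0, 0, 0, 0]
    - [-1, 0, 0, 0, 0, 0, 0]
    - [-1, 0, 0, 0, 0, 0, 0]
    - [-1, 0, 0, 0, 0, 0, 0]
    - [-1, 0, 0, -0.5, 0, 0, 0]
    - [-1, 0, 0, -1, 0, 0, 0]
    - [-1, 0, 0, -1, 0, 0, 0]
    - [-1, 0, 0, -1, 0, 0, 0]
    - [-1, 0, 0, -1, 0, 0, 0]
    - [-1, 0, 0, -1, 0, 0, 0]

```text
time_s: 56.0
eef_pos: [535.9, 352.1, 306.8]
tcp_rot: [2.162, 2.279, 0.0]
ft_force: [-0.0, -0.3, -1.5]
opening: 0.434
grip_force: 62.4
```

Run:
```python
from h import *
delta((446.4,-143.4,47),85.3)
o=r.get_obs(); print(o["opening"],o["grip_force"])
```

```text
tcp [535.9 352.1 306.8] az 93.01 down [ 0. -0. -1.] shift [-490.1 -115.5  104.8] turn 7.7134941134564485
0.43429243058447836 62.367879152297974
```

Call:
apply_moves:
  series:
    - [-1, -0.98, -0.23, 0, 0, 0, 0]
    - [-1, -0.98, -0.23, 0, 0, 0, 0]
    - [-1, -0.98, -0.23, 0, 0, 0, 0]
    - [-1, -0.98, -0.23, 0, 0, 0, 0]
    - [-1, -0.98, -0.23, 0, 0, 0, 0]
    - [-1, -0.98, -0.23, 0, 0, 0, 0]
    - [-1, -0.98, -0.23, 0, 0, 0, 0]
    - [-1, -0.98, -0.23, 0, 0, 0, 0]
    - [-1, -0.98, -0.23, 0, 0, 0, 0]
    - [-1, -0.98, -0.23, 0, 0, 0, 0]
    - [-1, -0.98, -0.23, 0, 0, 0, 0]
    - [-1, -0.98, -0.23, 0, 0, 0, 0]

```text
time_s: 57.2
eef_pos: [493.0, 113.6, 306.0]
tcp_rot: [2.162, 2.279, 0.001]
ft_force: [-0.7, -0.4, -1.1]
opening: 0.434
grip_force: 62.4
```

Call:
apply_moves:
  series:
    - [-1, -0.98, -0.23, 0, 0, 0, 0]
    - [-1, -0.98, -0.23, 0, 0, 0, 0]
    - [-1, -0.98, -0.23, 0, 0, 0, 0]
    - [-1, -0.98, -0.23, 0, 0, 0, 0]
    - [-1, -0.98, -0.23, 0, 0, 0, 0]
    - [-1, -0.98, -0.23, 0, 0, 0, 0]
    - [-1, -0.98, -0.23, 0, 0, 0, 0]
    - [-1, -0.98, -0.23, 0, 0, 0, 0]
    - [-1, -0.98, -0.23, 0, 0, 0, 0]
    - [-1, -0.98, -0.23, 0, 0, 0, 0]
    - [-1, -0.98, -0.23, 0, 0, 0, 0]
    - [-1, -0.98, -0.23, 0, 0, 0, 0]

```text
time_s: 58.4
eef_pos: [450.2, -124.1, 306.1]
tcp_rot: [2.162, 2.278, 0.0]
ft_force: [-0.1, 0.0, -1.5]
opening: 0.431
grip_force: 62.4
```

Call:
apply_moves:
  series:
    - [-1, -0.98, -0.23, 0, 0, 0, 0]
    - [-1, 0, 0, 0, 0, 0, 0.77]
    - [-1, 0, 0, 0, 0, 0, 0.77]
    - [-1, 0, 0, 0, 0, 0, 0]
    - [-1, 0, 0, 0, 0, 0, 0]

```text
time_s: 58.9
eef_pos: [446.9, -143.1, 305.8]
tcp_rot: [2.309, 2.13, 0.0]
ft_force: [0.5, -0.6, -1.7]
opening: 0.435
grip_force: 62.4
```

Run:
```python
from h import *
delta((446.4,-143.4,48),85.3)
o=r.get_obs(); print(o["opening"],o["grip_force"])
bases((-400,-50),zlo=46,zhi=220)
```

```text
tcp [ 446.9 -143.1  305.8] az 85.39 down [ 0. -0. -1.] shift [ -0.3  -0.5 102.8] turn 0.0909088645910856
0.43461293452098226 62.44517683982849
base [278 190] 8340 c [ 446.9 -143.9] size 61.1 38.4 long az 85.6 ztop 159.3
   shift to grasp: [-0.9 -0.  11.4] turn -0.2
```

Call:
apply_moves:
  series:
    - [-1, 0, -0.02, 1, 0, 0, 0]
    - [-1, 0, 0, 1, 0, 0, 0]
    - [-1, 0, 0, 1, 0, 0, 0]
    - [-1, 0, 0, 1, 0, 0, 0]
    - [-1, 0, 0, 0.6, 0, 0, 0]
    - [-1, 0, 0, 0.4, 0, 0, 0]
    - [-1, 0, 0, 0.06, 0, 0, 0]
    - [-1, 0, 0, 0, 0, 0, 0]

```text
time_s: 59.75
eef_pos: [446.9, -143.2, 204.7]
tcp_rot: [2.309, 2.129, 0.001]
ft_force: [-0.1, 0.6, -0.4]
opening: 0.433
grip_force: 62.5
```

Call:
apply_moves:
  series:
    - [0.2, 0, 0, 0, 0, 0, 0]
    - [0.2, 0, 0, 0, 0, 0, 0]
    - [0.2, 0, 0, 0, 0, 0, 0]
    - [0.2, 0, 0, -1, 0, 0, 0]
    - [0.2, 0, 0, -1, 0, 0, 0]
    - [0.2, 0, 0, -1, 0, 0, 0]
    - [0.2, 0, 0, -1, 0, 0, 0]
    - [0.2, 0, 0, -1, 0, 0, 0]
    - [0.2, 0, 0, -1, 0, 0, 0]
    - [0.2, -1, 0, -0.5, 0, 0, 0]
    - [0.2, -1, 0, 0, 0, 0, 0]
    - [0.2, 0, 0, 0, 0, 0, 0]

```text
time_s: 60.95
eef_pos: [443.4, -184.6, 335.0]
tcp_rot: [2.311, 2.124, -0.0]
ft_force: [1.0, -0.0, 0.5]
opening: 0.599
grip_force: 0.0
```

Run:
```python
from h import *
P,im,W,h=bases((-400,-50),zlo=46,zhi=75); H,S,V=h[...,0],h[...,1],h[...,2]
cv2.imwrite("pics/w11.png",im[:,:,::-1])
c=np.array([564.9,-232.9]); rr=np.hypot(W[...,0]-c[0],W[...,1]-c[1])
m=(V<70)&(W[...,2]>84)&(W[...,2]<94)&(rr<100)&(rr>55); p=W[m]; q=cv2.minAreaRect(p[:,:2].astype(np.float32)); v=np.array(q[0])-c; print("post az",np.degrees(np.arctan2(v[1],v[0])))
reg=(W[...,1]>-130)&(W[...,1]<-30)&(W[...,0]>430)&(W[...,0]<540)
for n,mm in(("red",((H<4)|(H>172))&(S>150)&(V>130)),("yel",(H>22)&(H<34)&(S>130)&(V>100))):
    v,u=np.nonzero(mm&reg); qq=np.array([atz("wrist",(a,b),22.5,P) for a,b in zip(u,v)]); x=qq[:,:2]@xx; y=qq[:,:2]@yx; s=y<-17; print(n,s.sum(),np.percentile(x[s],[5,50,95]).round(1))
im,d=r.get_image("scene"); cv2.imwrite("pics/s11.png",cv2.resize(im[130:330,120:470,::-1],None,fx=2.2,fy=2.2))
```

```text
base [297 115] 2387 c [ 446.8 -143.9] size 60.5 38.7 long az 85.2 ztop 57.8
   shift to grasp: [3.990e+01 1.000e-01 1.417e+02] turn -0.0
base [300 200] 1887 c [ 440.5 -223.7] size 60.5 37.7 long az 85.3 ztop 57.7
   shift to grasp: [-40.1   0.5 141.8] turn -0.1
base [302 268] 1524 c [ 434.7 -301.2] size 62.1 38.9 long az 84.0 ztop 57.5
   shift to grasp: [-117.9    1.1  142. ] turn 1.2
post az 59.579962091393185
red 39 [479.7 480.7 481.7]
yel 54 [481.  482.  483.1]
```

View pics/s11.png

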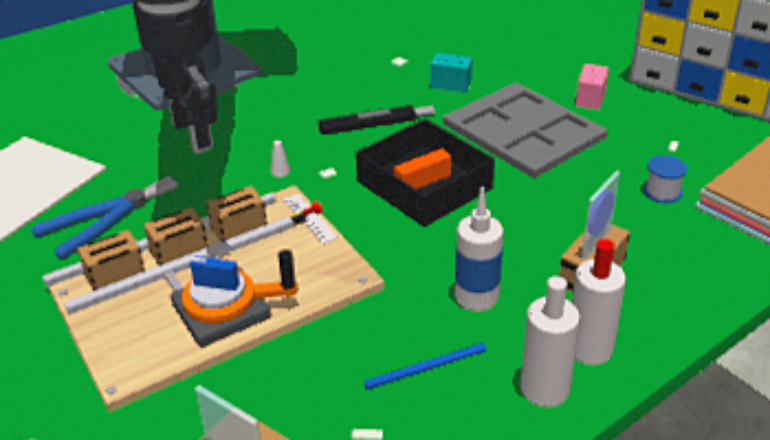

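The three bases stand in the channel, the tray is empty, the offcut is in the bin, the pointer is at the tag, the ring is tight, and the bottle and lamp are untouched. Handing in.

```bash
python3 -c "
from rig import r
print(r.hand_in())"
```

```text
the job is handed in; nothing more can be done
None
```

The job is handed in, with no verdict returned. At the last look the offcut was in the bin, the fence pointer was within about 1 mm of the tag, and the lock ring was tight. All three bases present stood upright in the channel, and the bottle and lamp had not been touched.

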